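Level the stage, pile the mould plates, press them flat

TASK

With the stage still empty, turn its red and blue jack screws until the bubble of each of its two vials sits wholly between the two black lines. Then stack every aluminium mould plate that is on the bench into one square, flush pile lying along the yellow outline on the stage, centred in it, and last of all set the blue press weight by its handle flat on the middle of the pile, in line with it. Leave both bubbles between their lines and do not disturb the oil bottle, the screwdriver or the jar.

Things in the scene. Friction and masses are not known exactly. Their poses are not given: they have to be found in the camera images.
- screw_red_grip (a point): Red bar grip of a jack screw: 44 mm long (point x), 14 thick, 32 tall, on a black disc 44 across. Point: on the vertical axis, 12 mm below the bar's top, 99 mm above the bench. It only turns, never rises; stiff (0.1 N m), stays where left; end stops 2.3 rad either side of level. Clockwise from above it raises the stage's +x end (x of pad_c): bubble_a moves 12 mm per rad along +x; anticlockwise, back.
- screw_blue_grip (a point): Blue bar grip of the other jack screw, alike in all sizes, point and behaviour; clockwise from above it raises the upper plate's +y side: bubble_b moves 12 mm per rad along +y of pad_c; anticlockwise, back.
- vial_a_c (a point): Middle of the long vial beside the upper plate that shows the stage's slope along x of pad_c: aluminium block 94 x 30 mm, lime-green window 80 x 18 mm with two black cross lines 28 mm apart (inner edges). Point: on top of the window, 73 mm above the bench. Set by the red screw.
- bubble_a_c (a point): Centre of the white bubble, 18 x 11 mm, in vial_a: it slides along the vial to the high end and lies at vial_a_c when that slope is level.
- vial_b_c (a point): Middle of the like vial on top of the upper plate, along y of pad_c, 19 mm above the plate's surface. Set by the blue screw.
- bubble_b_c (a point): Centre of the white bubble in vial_b, like bubble_a; slides along y of pad_c.
- pad_c (a point): Centre of the yellow outline (102 x 59 mm) on the stage's grey upper plate, at its surface, about 64 mm above the bench. x along the outline's long side, y along its short side, z normal. In these axes (mm): red screw (105, -105), blue screw (-105, 70), vial_a (-20, -107), vial_b (110, 20), middle of the 270 x 180 upper plate (0, 15). Stage 280 x 250 mm, fixed to the bench, tilts up to 0.023 rad.
- weight_grip (a point): Press weight (0.6 kg): centre of its black bar handle, 50 mm long (point x), 14 thick, 34 tall, upright on a blue block 76 x 46 x 22 mm (same axes). The point is 39 mm above the block's flat underside and 17 mm below the handle's top.
- plate1_c (a point): Centre of a loose aluminium mould plate 90 x 48 x 18 mm (point x, y, z axes) with dark bolt holes; it lies flat, the centre is 9 mm above its underside. 0.21 kg. All mould plates are alike and either way up is the same; some may be absent.
- plate2_c (a point): Centre of a loose aluminium mould plate 90 x 48 x 18 mm (point x, y, z axes) with dark bolt holes; it lies flat, the centre is 9 mm above its underside. 0.21 kg. All mould plates are alike and either way up is the same; some may be absent.
- plate3_c (a point): Centre of a loose aluminium mould plate 90 x 48 x 18 mm (point x, y, z axes) with dark bolt holes; it lies flat, the centre is 9 mm above its underside. 0.21 kg. All mould plates are alike and either way up is the same; some may be absent.
- plate4_c (a point): Centre of a loose aluminium mould plate 90 x 48 x 18 mm (point x, y, z axes) with dark bolt holes; it lies flat, the centre is 9 mm above its underside. 0.21 kg. All mould plates are alike and either way up is the same; some may be absent.
- plate5_c (a point): Centre of a loose aluminium mould plate 90 x 48 x 18 mm (point x, y, z axes) with dark bolt holes; it lies flat, the centre is 9 mm above its underside. 0.21 kg. All mould plates are alike and either way up is the same; some may be absent.
- oil: Bystander: white oil bottle, 56 mm diameter, 150 mm tall, upright; origin at the centre of its underside.
- driver: Bystander: screwdriver with an amber handle, 180 mm long, lying on the bench along its x axis.
- paste: Bystander: blue jar, 60 mm diameter, 60 mm tall, upright; origin at the centre of its underside.
Mind the look-alikes: they are no part of the job. Leave any orange or purple look-alike of the part that bears plate4_c alone.

How it is judged:
By the outcome, as a careful person would: the job done as asked, in the order asked, and still so for the second after the job is handed in, with the robot touching nothing.
Of plate1, plate2, plate3, plate4, plate5 only 3 to 5 are there at a start; the rules pass over those that are not, and their reading is None.
At some moment in a run one of weight may be knocked a few centimetres aside while the robot is not near it.
Once in a run the grip may slacken for a moment while it holds something.
It also fails if it takes over 210 s, if anything falls off the work surface, if the arm or the gripper's body presses on something with over 40 N, if the wrist force passes 120 N, or if a joint passes its speed limit or range.

ROBOT

A 6-joint arm with a two-finger parallel gripper is mounted at the origin on the work surface. World frame = base frame: x ahead of the robot, y to its left, z up, the work surface at z = 0. Lengths are in mm, angles in rad, forces in N, time in s.
With the tool pointing down it reaches from about 300 to 875 mm from the base axis. Payload 4.2 kg.
Tool frame: the origin (TCP) lies midway between the tips of the shut fingers; the grasp point (between the pads) lies 19 mm behind it; x points along the fingers, y is the direction in which the jaws open and shut, and the axes are right-handed (so a half turn about x gives the same grasp; the last joint's range is limited). The gripper opens to 85 mm and grips with 20 to 120 N. Pads are 22 mm wide; open, the fingers measure 114 mm over their backs; the gripper's body (76 mm by 85 mm) begins 54 mm behind the grasp point. The pads swing forward as they close: fully open they stand 13 mm farther back than shut.
Start: joints at [1.296, 0.32, 1.565, -0, 1.257, -0.02], TCP at [144.931, 556.45, 231.338] pointing down, gripper open.
Joint ranges: [-3.11, 3.11], [-0.84, 2.01], [0.21, 2.61], [-1.34, 4.49], [0.05, 2.63], [-2.56, 2.56]. Speed limits (rad/s): [2.57, 2.57, 3.14, 3.14, 3.14, 3.14].

INTERFACE

Orientations are given as a unit quaternion [w, x, y, z].
In Python, from cell import telemetry, optics, order gives the robot as it stands. The module is installed in compiled form; this text tells all that it offers.
- The arm moves only by the tool arm_command, never from a script. Its argument "plan" is a list that holds one entry, the list of rows, each a list of 5 numbers: the closure, from -1 (fully open) to 1 (shut), then the shift along the tool's x, y, z in cm, then the turn about the tool's x in degrees. A call has exactly 8 rows; each row is the pose to reach, as a shift and turn from the pose commanded when the call began, along the tool's axes at that moment; what a row does not reach only later rows make up. A row lasts 1/8 s, in which the tool goes at most 62.5 mm and 10.7 degrees, less where a joint would pass 70% of its speed; a pose out of reach is approached as far as the arm can. A call with a gripper value outside its range is refused whole. The fingers move at their own pace and stop on an object; "grip_force" is the grip in N (left out, the last holds). Time passes only in rows, so rows that repeat a pose let the fingers close, or fill a call up. It gives the time, the measured TCP pose, the force and the opening at its end, in the units of the state.
- telemetry.sense(): the state, without advancing time (a new reading comes with each control period).
- optics.snapshot(name): name is "side" or "top" or "wrist"; returns a dict with "frame" (384x512x3 uint8, blue, green, red), "intrinsics" (3x3 intrinsics, pixels), "world_to_cam" (4x4, takes a point from world to camera coordinates). Camera axes: x right, y down, z forward; pixel columns grow to the right and rows downward; lengths in mm; the calibration is good to about 2 mm. A picture is of the moment at which its call begins. There is no depth.
- order.finish_job(): hands the job in, once; it reports no verdict.
The state is a dict: "clock": time; "q": joint angles; "joint_vel": joint speeds; "joint_torque": joint torques, N m; "ee_pos": TCP position; "tool_rot": TCP orientation; "force": force on the tool from outside, world axes, zero at the start; "moment": the same for the moment, N m; "width": finger opening in mm.
Only numpy, scipy, OpenCV 4.12 (cv2) and the standard library are available. Lean on these libraries where they do the work, as an engineer would, in place of code of your own. Each camera call takes 0.05 s, during which the arm holds its last target.

## Working session

There is one attempt and no reset: what is moved stays moved. The work goes in short steps, Python scripts to look and compute and a tool call to move; the robot and the scene stay as the last step left them, time stands still between calls to the robot, and variables do not carry over. Pictures are saved under pics/ and viewed, and the job is handed in when it is done.

Besides the shell and the picture viewer there is one more tool, called as name(argument=value, ...) on one line, values as JSON. arm_command: Moves the arm, as the interface text tells. Its arguments: {"type":"object","properties":{"plan":{"type":"array"},"grip_force":{"type":"number"}},"required":["plan"]}

```bash
mkdir -p pics; cat > h.py <<'E'
import numpy as np, cv2
from cell import telemetry, optics, order
def snap(n,fn=None):
    s=optics.snapshot(n)
    if fn: cv2.imwrite('pics/'+fn,s['frame'])
    return s
E
python3 - <<'E'
from h import *
s=telemetry.sense(); print({k:np.round(v,3).tolist() for k,v in s.items()})
for n in ['top','side','wrist']:
    c=snap(n,n+'0.png'); print(n,np.round(c['intrinsics'],1).tolist(),np.round(c['world_to_cam'],3).tolist())
    im=cv2.imread('pics/%s0.png'%n)
E
```

```text
{'clock': 0.0, 'q': [1.296, 0.32, 1.566, -0.0, 1.257, -0.02], 'joint_vel': [-0.0, -0.0, -0.001, -0.001, -0.001, -0.001], 'joint_torque': [0.002, -41.552, -23.416, 0.0, 0.008, 0.0], 'ee_pos': [144.813, 555.98, 230.48], 'tool_rot': [0.701, 0.089, 0.701, -0.09], 'force': [-0.222, 0.195, 0.198], 'moment': [0.006, 0.009, 0.03], 'width': 85.508}
top [[407.4, 0.0, 252.8], [0.0, 407.4, 188.8], [0.0, 0.0, 1.0]] [[-0.01, -1.0, 0.007, 26.07], [-0.994, 0.009, -0.105, 521.808], [0.105, -0.008, -0.994, 1220.259], [0.0, 0.0, 0.0, 1.0]]
side [[390.0, 0.0, 252.1], [0.0, 390.0, 194.0], [0.0, 0.0, 1.0]] [[0.993, -0.119, 0.021, -495.412], [-0.065, -0.669, -0.74, 133.422], [0.102, 0.734, -0.672, 1035.125], [0.0, 0.0, 0.0, 1.0]]
wrist [[288.0, 0.0, 250.7], [0.0, 288.0, 191.8], [0.0, 0.0, 1.0]] [[0.253, 0.967, -0.001, -575.257], [0.923, -0.241, 0.299, -38.948], [0.29, -0.076, -0.954, 378.971], [0.0, 0.0, 0.0, 1.0]]
```

View pics/top0.png

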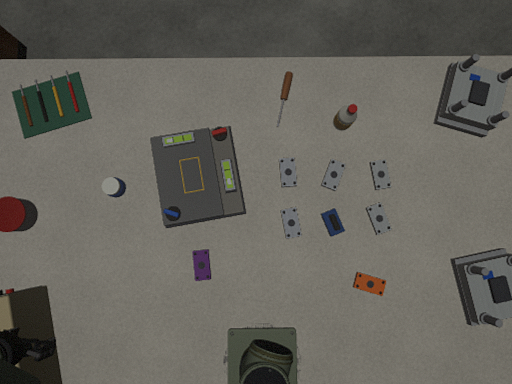

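View pics/side0.png

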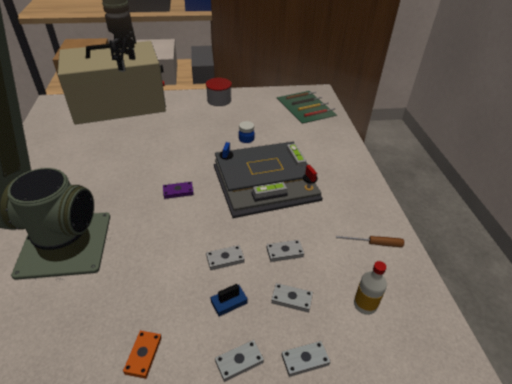

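View pics/wrist0.png

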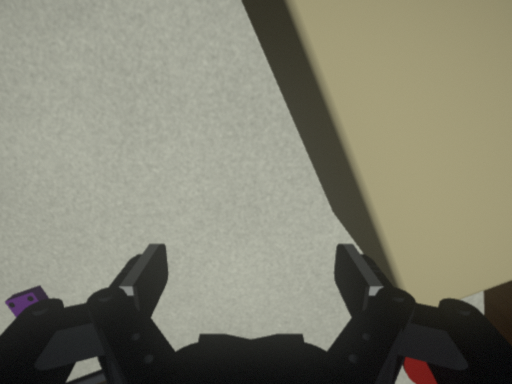

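```bash
python3 - <<'E'
import cv2
t=cv2.imread('pics/top0.png')
a=t[115:235,140:260]; cv2.imwrite('pics/c1.png',cv2.resize(a,None,fx=5,fy=5,interpolation=cv2.INTER_CUBIC))
a=t[145:250,265:405]; cv2.imwrite('pics/c2.png',cv2.resize(a,None,fx=5.5,fy=5.5,interpolation=cv2.INTER_CUBIC))
E
```

```text
(no output)
```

View pics/c1.png

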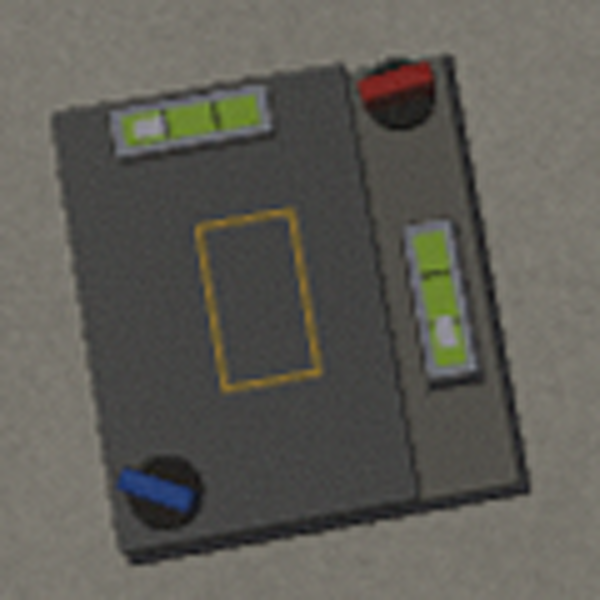

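View pics/c2.png

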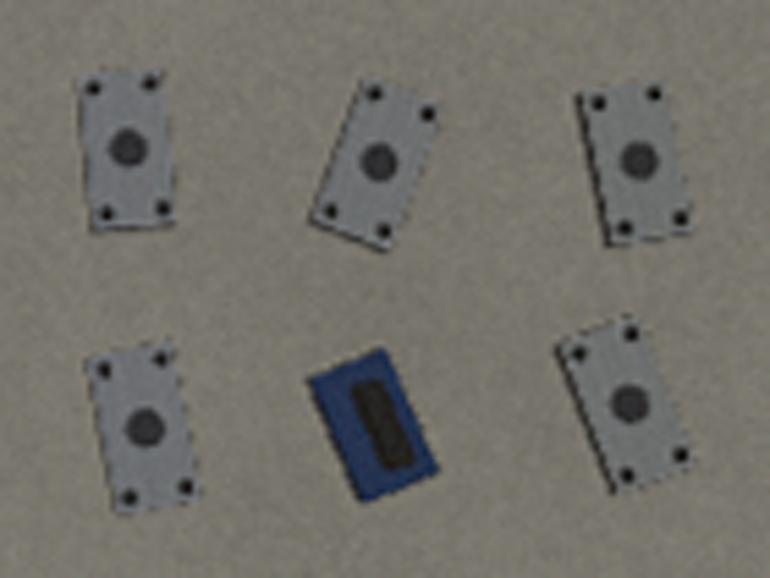

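```bash
cat >> h.py <<'E'
from scipy.spatial.transform import Rotation as Ro
def ray(s,px,z):
    K=s['intrinsics'];T=np.array(s['world_to_cam']);R=T[:3,:3];c=-R.T@T[:3,3]
    d=R.T@np.linalg.inv(K)@np.array([px[0],px[1],1.0]); return c+d*(z-c[2])/d[2]
def proj(s,p):
    q=s['world_to_cam']@np.append(p,1); u=s['intrinsics']@q[:3]; return u[:2]/u[2]
def blobs(s,mask,z,amin=20,close=0):
    m=mask.astype(np.uint8)*255
    if close: m=cv2.morphologyEx(m,cv2.MORPH_CLOSE,np.ones((close,close),np.uint8))
    cs,_=cv2.findContours(m,cv2.RETR_EXTERNAL,cv2.CHAIN_APPROX_NONE)
    out=[]
    for c in cs:
        if cv2.contourArea(c)<amin: continue
        f=np.zeros_like(m); cv2.drawContours(f,[c],-1,255,-1)
        ys,xs=np.nonzero(f)
        P=np.array([ray(s,(x,y),z)[:2] for x,y in zip(xs,ys)])
        ce=P.mean(0); w,v=np.linalg.eigh(np.cov(P.T)); d=v[:,1]
        yaw=np.degrees(np.arctan2(d[1],d[0]))
        yaw=(yaw+90)%180-90
        L=np.sqrt(12*w[::-1]); 
        out.append(dict(px=(xs.mean(),ys.mean()),n=len(xs),c=ce,yaw=yaw,L=L))
    return out
def hsv(s): return [a.astype(int) for a in cv2.split(cv2.cvtColor(s['frame'],cv2.COLOR_BGR2HSV))]
def q2R(q): return Ro.from_quat([q[1],q[2],q[3],q[0]]).as_matrix()
def go(target,yaw=None):
    """target TCP world; yaw = desired world yaw deg of tool y (mod 180). prints shift cm, turn"""
    s=telemetry.sense(); R=q2R(s['tool_rot']); d=R.T@(np.array(target)-s['ee_pos'])/10
    cy=np.degrees(np.arctan2(R[1,1],R[0,1])); t=0
    if yaw is not None:
        dy=(yaw-cy+90)%180-90; t=-dy
    print('t %.2f q6 %.2f toolyaw %.1f tilt %s | shift cm %s turn %.1f (alt %.1f) F %s w %.1f'%(s['clock'],s['q'][5],cy,np.round(R[:,0],3),np.round(d,2),t,t-180*np.sign(t),np.round(s['force'],1),s['width']))
E
python3 - <<'E'
from h import *
s=snap('top')
h,S,v=hsv(s); f=s['frame'].astype(int)
b,g,r=f[...,0],f[...,1],f[...,2]
def show(nm,l):
    for o in l: print(nm,np.round(o['px'],1),o['n'],'c',np.round(o['c'],1),'yaw %.1f'%o['yaw'],'L',np.round(o['L'],1))
for p in [(288,164),(300,190),(192,175),(310,200),(176,140),(228,185),(220,180)]: print(p,f[p[1],p[0]],h[p[1],p[0]],S[p[1],p[0]],v[p[1],p[0]])
show('green',blobs(s,(h>30)&(h<50)&(S>120),73,20,5))
show('yellow',blobs(s,(h>15)&(h<28)&(S>100),64,10))
show('red',blobs(s,((h<6)|(h>174))&(S>130),111,10))
show('blue',blobs(s,(h>100)&(h<125)&(S>110),22,30))
show('bluegrip',blobs(s,(h>100)&(h<125)&(S>110),111,30))
go([400,0,300],0)
E
```

```text
(288, 164) [111 108 107] 113 9 111
(300, 190) [111 121 122] 27 23 122
(192, 175) [66 67 66] 60 4 67
(310, 200) [107 116 121] 19 30 121
(176, 140) [ 49 135 109] 39 162 135
(228, 185) [ 48 136 109] 39 165 136
(220, 180) [72 78 79] 26 23 79
green [227.6 174.6] 144 c [560.2  95.5] yaw 9.3 L [78.5 16.5]
green [177.4 138.8] 147 c [669.5 244.9] yaw -80.6 L [79.7 17. ]
yellow [191.1 174.5] 703 c [562.8 204.8] yaw 9.8 L [102.8  61. ]
yellow [339.8 123.4] 89 c [ 714.9 -244.2] yaw 52.2 L [52.1 24.7]
yellow [ 57.6 101.1] 129 c [791.2 610.3] yaw 17.5 L [100.2  12.1]
red [  9.2 290.9] 28 c [235.1 699.6] yaw -75.3 L [21.6  9.9]
red [ 10.9 213.7] 756 c [448.9 706. ] yaw 3.3 L [89.8 65.8]
red [218.7 131.1] 74 c [682.1 118.9] yaw -74.2 L [42.  15.2]
red [352.2 108.2] 63 c [ 747.2 -271.2] yaw -46.5 L [24.1 22.3]
red [72.8 96.5] 108 c [788.8 543.8] yaw 17.4 L [95.2 10. ]
blue [488.5 275.7] 53 c [ 252.  -688.3] yaw -66.2 L [31.9 17.9]
blue [332.6 222. ] 345 c [ 418.4 -221.6] yaw 21.6 L [72.4 44.5]
blue [171.  212.5] 77 c [452.1 271.5] yaw 71.1 L [46.4 15.1]
blue [474.4  77.1] 53 c [ 873.1 -687.5] yaw 81.4 L [30.7 18.5]
bluegrip [488.5 275.7] 53 c [ 261.9 -636.9] yaw -66.2 L [29.6 16.6]
bluegrip [332.6 222. ] 345 c [ 416.4 -203.5] yaw 21.6 L [67.2 41.3]
bluegrip [171.  212.5] 77 c [447.7 254.3] yaw 71.1 L [43.1 14. ]
bluegrip [474.4  77.1] 53 c [ 838.7 -636.1] yaw 81.4 L [28.5 17.2]
t 0.20 q6 -0.02 toolyaw 75.4 tilt [-0.    -0.001 -1.   ] | shift cm [ -6.87 -47.4   38.71] turn 75.4 (alt -104.6) F [0.5 0.5 1. ] w 85.3
```

```bash
cat >> h.py <<'E'
PC=np.array([562.8,204.8]); PY=9.4
def bubbles(s=None,roi=None):
    s=s or snap('top'); h,S,v=hsv(s); res=[]
    a=np.radians(PY); X=np.array([np.cos(a),np.sin(a)]); Y=np.array([-X[1],X[0]])
    for nm,loc,ax,z in (('a',(-20,-107),X,73),('b',(110,20),Y,83)):
        vc=PC+loc[0]*X+loc[1]*Y
        P=[];Q=[]
        H,W=h.shape; c=proj(s,[*vc,z]).astype(int)
        for y in range(max(0,c[1]-150),min(H,c[1]+150)):
            for x in range(max(0,c[0]-150),min(W,c[0]+150)):
                p=ray(s,(x,y),z)[:2]-vc; u=p@ax; w=p@np.array([-ax[1],ax[0]])
                if abs(u)<46 and abs(w)<12:
                    if S[y,x]<70 and v[y,x]>115: 
                        if abs(w)<4.5 and abs(u)<38: P.append((u,v[y,x]))
                    if 30<h[y,x]<50 and S[y,x]>120: Q.append(u)
        P=np.array(P); Q=np.array(Q)
        print('bubble',nm,'u mean %.1f'%(P[:,0].mean() if len(P) else np.nan),'range',(P[:,0].min().round(1),P[:,0].max().round(1)) if len(P) else '', 'n',len(P),'green mid %.1f'%((Q.min()+Q.max())/2) if len(Q) else '','len %.1f'%(Q.max()-Q.min()) if len(Q) else '')
E
python3 - <<'E'
from h import *
s=snap('top')
bubbles(s)
f=s['frame'].astype(int); h,S,v=hsv(s)
sat=f.max(2)-f.min(2)
m=(f[...,0]>f[...,2]-3)&(v>90)&(v<150)&(S<40)
m[:150]=0;m[250:]=0;m[:,:265]=0;m[:,405:]=0
m=m.astype(np.uint8)
cv2.imwrite('pics/m.png',m*255)
m=cv2.morphologyEx(m,cv2.MORPH_OPEN,np.ones((2,2),np.uint8))
for o in blobs(s,m,18,100,3): print('plate',np.round(o['px'],1),o['n'],'c',np.round(o['c'],1),'yaw %.1f'%o['yaw'],'L',np.round(o['L'],1))
for n,loc in (('red',(105,-105)),('blue',(-105,70))):
    a=np.radians(PY);print(n,PC+[loc[0]*np.cos(a)-loc[1]*np.sin(a),loc[0]*np.sin(a)+loc[1]*np.cos(a)])
E
```

```text
bubble a u mean -18.8 range (np.float64(-26.4), np.float64(-10.7)) n 17 green mid 0.3 len 76.7
bubble b u mean 25.2 range (np.float64(17.0), np.float64(32.0)) n 16 green mid -0.5 len 77.5
plate [291.6 222.5] 412 c [418.1 -96.6] yaw 10.9 L [84.3 45.2]
plate [379.4 218.9] 397 c [ 426.6 -366.5] yaw 23.5 L [83.3 44.1]
plate [381.4 174.7] 358 c [ 563.2 -378.8] yaw 9.0 L [78.9 43.2]
plate [334.3 175.1] 394 c [ 563.4 -232.3] yaw -16.9 L [83.9 45. ]
plate [288.6 171.8] 400 c [575.1 -90.6] yaw 5.9 L [84.5 45.6]
red [683.539303   118.35914907]
blue [447.77710567 256.71082528]
```

```bash
python3 - <<'E'
from h import *
go([683.5,118.4,190],15.8)
E
```

```text
t 0.25 q6 -0.02 toolyaw 75.4 tilt [-0.    -0.001 -1.   ] | shift cm [  4.12 -28.79  63.16] turn 59.6 (alt -120.4) F [ 0.1 -0.5 -0.4] w 85.2
```

arm_command(plan=[[[-0.2,0,-28.8,63.2,59.6],[-0.2,0,-28.8,63.2,59.6],[-0.2,0,-28.8,63.2,59.6],[-0.2,0,-28.8,63.2,59.6],[-0.2,0,-28.8,63.2,59.6],[-0.2,0,-28.8,63.2,59.6],[-0.2,0,-28.8,63.2,59.6],[-0.2,0,-28.8,63.2,59.6]]])

```text
clock: 1.25
ee_pos: [534.4, 239.7, 231.4]
tool_rot: [0.564, 0.427, 0.564, -0.426]
force: [0.4, 0.6, 0.2]
width: 51.2
```

```bash
python3 - <<'E'
from h import *
go([683.5,118.4,190],15.8)
E
```

```text
t 1.25 q6 0.13 toolyaw 15.8 tilt [ 0.  0. -1.] | shift cm [ 4.13 11.05 15.73] turn -0.0 (alt 180.0) F [0.4 0.6 0.2] w 51.2
```

arm_command(plan=[[[-0.2,4.1,11.05,15.7,0],[-0.2,4.1,11.05,15.7,0],[-0.2,4.1,11.05,15.7,0],[-0.2,4.1,11.05,15.7,0],[-0.2,4.1,11.05,15.7,0],[-0.2,4.1,11.05,15.7,0],[-0.2,4.1,11.05,15.7,0],[-0.2,4.1,11.05,15.7,0]]])

```text
clock: 2.25
ee_pos: [681.6, 121.1, 191.1]
tool_rot: [0.564, 0.426, 0.564, -0.426]
force: [0.7, 0.5, 0.3]
width: 51.4
```

```bash
python3 - <<'E'
from h import *
go([683.5,118.4,84],15.8)
s=snap('wrist','w1.png')
h,S,v=hsv(s)
for o in blobs(s,((h<6)|(h>174))&(S>130),111,100): print(np.round(o['px'],1),o['n'],'c',np.round(o['c'],1),'yaw %.1f'%o['yaw'],'L',np.round(o['L'],1))
E
```

```text
t 2.25 q6 -0.12 toolyaw 15.9 tilt [ 0.001  0.    -1.   ] | shift cm [10.71  0.1   0.31] turn 0.1 (alt -179.9) F [0.7 0.5 0.3] w 51.4
[251.9 195.7] 875 c [682.6 125.2] yaw -74.0 L [45.8 13. ]
```

View pics/w1.png

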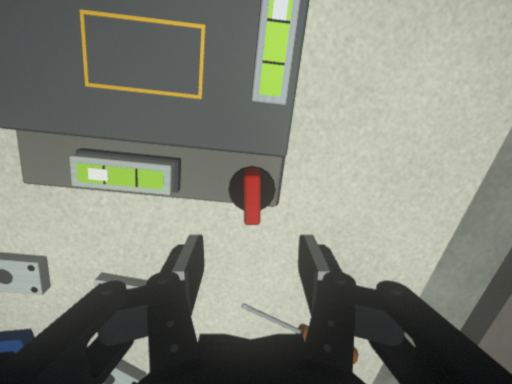

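```bash
python3 - <<'E'
from h import *
s=snap('wrist')
im=s['frame']
g=im.max(2).astype(int)
m=(g<45); m[:150]=0; m[220:]=0; m[:,:215]=0; m[:,290:]=0
h,S,v=hsv(s); red=((h<6)|(h>174))&(S>110)
cv2.imwrite('pics/d1.png',cv2.resize(im[150:240,200:300],None,fx=6,fy=6,interpolation=cv2.INTER_CUBIC))
ys,xs=np.nonzero(m); print(xs.min(),xs.max(),ys.min(),ys.max())
for z in (79,): print(ray(s,(252,(ys.min()+ys.max())/2),z))
h,S,v=hsv(s)
for o in blobs(s,(h>15)&(h<28)&(S>100),64,100): print(np.round(o['px'],1),o['n'],'c',np.round(o['c'],1),'yaw %.1f'%o['yaw'],'L',np.round(o['L'],1))
for o in blobs(s,(h>30)&(h<50)&(S>100),73,100,7): print(np.round(o['px'],1),o['n'],'c',np.round(o['c'],1),'yaw %.1f'%o['yaw'],'L',np.round(o['L'],1))
bubbles(s)
E
```

```text
Traceback (most recent call last):
ValueError: zero-size array to reduction operation minimum which has no identity
```

View pics/d1.png

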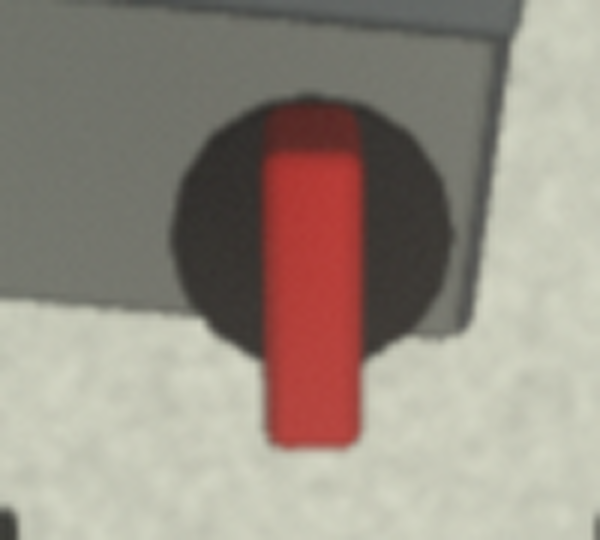

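```bash
python3 - <<'E'
from h import *
s=snap('wrist')
print('disc',ray(s,(252,189.2),79),'bar top',ray(s,(252,200),111),ray(s,(252,175.3),111),ray(s,(252,224.7),111))
h,S,v=hsv(s)
for o in blobs(s,(h>15)&(h<28)&(S>100),64,100): print(np.round(o['px'],1),o['n'],'c',np.round(o['c'],1),'yaw %.1f'%o['yaw'],'L',np.round(o['L'],1))
for z in (73,83):
  for o in blobs(s,(h>30)&(h<50)&(S>100),z,100,7): print(z,np.round(o['px'],1),o['n'],'c',np.round(o['c'],1),'yaw %.1f'%o['yaw'],'L',np.round(o['L'],1))
bubbles(s)
go([683.5,118.4,84],15.8)
E
```

```text
disc [684.0445261  121.15854262  79.        ] bar top [683.75843626 121.59470126 111.        ] [678.08957352 141.53619674 111.        ] [689.7430163  100.54259942 111.        ]
[141.9  53.3] 9280 c [562.4 207.2] yaw 9.3 L [103.   59.5]
73 [119.3 175.5] 1545 c [562.3  98.6] yaw 10.0 L [79.6 17.3]
73 [274.2  52.4] 1791 c [670.1 237. ] yaw -80.6 L [63.7 19. ]
83 [119.3 175.5] 1545 c [566.1 102.3] yaw 10.0 L [76.5 16.6]
83 [274.2  52.4] 1791 c [669.8 235.4] yaw -80.6 L [61.2 18.3]
bubble a u mean -18.2 range (np.float64(-38.0), np.float64(-9.1)) n 174 green mid 2.4 len 78.8
bubble b u mean 23.1 range (np.float64(16.6), np.float64(29.6)) n 231 green mid -4.0 len 68.2
t 2.40 q6 -0.12 toolyaw 15.8 tilt [ 0.  0. -1.] | shift cm [10.66  0.1   0.25] turn 0.0 (alt -180.0) F [-0.4  0.6 -0. ] w 51.6
```

arm_command(plan=[[[-0.2,4,0.15,0.1,0],[-0.2,8,0.15,0.1,0],[-0.2,10.6,0.15,0.1,0],[-0.2,10.6,0.15,0.1,0],[1,10.6,0.15,0.1,0],[1,10.6,0.15,0.1,0],[1,10.6,0.15,0.1,0],[1,10.6,0.15,0.1,0]]], grip_force=50)

```text
clock: 3.4
ee_pos: [683.1, 119.3, 86.4]
tool_rot: [0.564, 0.426, 0.564, -0.427]
force: [-5.3, -1.3, 5.0]
width: 13.2
```

arm_command(plan=[[[1,0,0,0,10.5],[1,0,0,0,21],[1,0,0,0,31.5],[1,0,0,0,42],[1,0,0,0,52.5],[1,0,0,0,63],[1,0,0,0,73.5],[1,0,0,0,84]]])

```text
clock: 4.4
ee_pos: [682.3, 119.6, 86.4]
tool_rot: [-0.132, -0.694, -0.132, 0.695]
force: [-6.1, -0.2, 5.7]
width: 13.2
```

```bash
python3 - <<'E'
from h import *
s=snap('top','t2.png'); bubbles(s); go([683.5,119,84],9.4-90)
a=s['frame'][95:235,140:280]; cv2.imwrite('pics/t2c.png',cv2.resize(a,None,fx=4,fy=4,interpolation=cv2.INTER_CUBIC))
w=snap('wrist','w2.png'); bubbles(w)
E
```

```text
bubble a u mean nan range  n 0  
bubble b u mean 25.7 range (np.float64(16.6), np.float64(34.5)) n 19 green mid 12.4 len 52.7
t 4.45 q6 1.36 toolyaw -68.8 tilt [-0.002 -0.    -1.   ] | shift cm [ 0.24  0.1  -0.08] turn 11.8 (alt -168.2) F [-6.4 -1.4  6.6] w 12.9
bubble a u mean nan range  n 0  
bubble b u mean nan range  n 0 green mid -12.3 len 52.5
```

View pics/t2c.png

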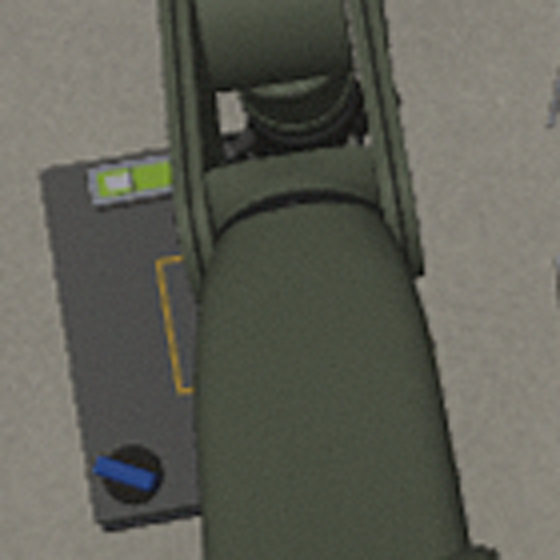

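View pics/w2.png

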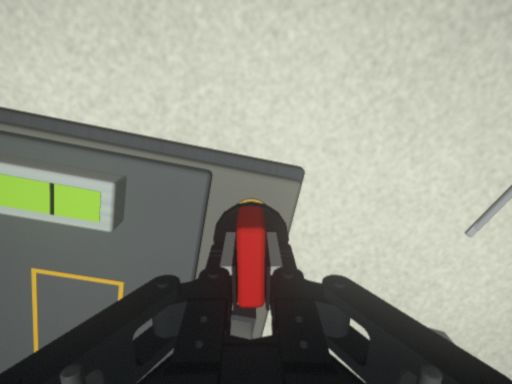

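```bash
python3 - <<'E'
from h import *
s=snap('side','s2.png'); bubbles(s)
a=s['frame'][130:220,205:335]; cv2.imwrite('pics/s2c.png',cv2.resize(a,None,fx=5,fy=5,interpolation=cv2.INTER_CUBIC))
E
```

```text
bubble a u mean -4.7 range (np.float64(-12.9), np.float64(3.6)) n 13 green mid -1.5 len 77.1
bubble b u mean 28.5 range (np.float64(19.0), np.float64(36.9)) n 11 green mid -8.5 len 53.3
```

View pics/s2c.png

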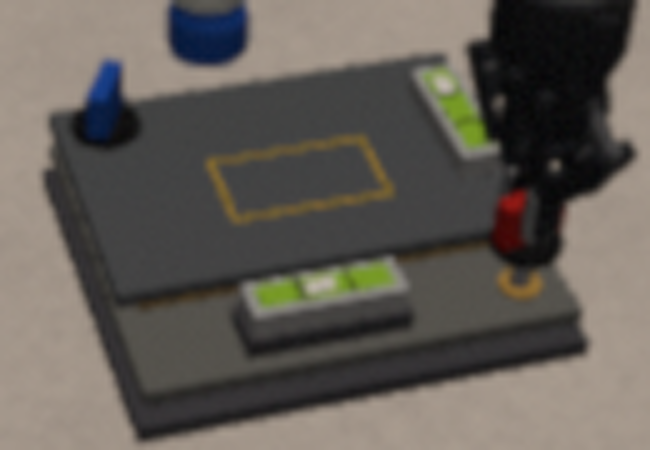

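arm_command(plan=[[[1,0,0,0,6],[1,0,0,0,11.5],[1,0,0,0,11.5],[-0.2,0,0,0,11.5],[-0.2,0,0,0,11.5],[-0.2,-4,0,0,11.5],[-0.2,-8,0,0,11.5],[-0.2,-12,0,0,11.5]]])

```text
clock: 5.55
ee_pos: [684.1, 119.6, 205.7]
tool_rot: [0.063, 0.705, 0.064, -0.704]
force: [1.0, -0.4, -0.2]
width: 51.3
```

```bash
python3 - <<'E'
from h import *
s=snap('side','s3.png'); bubbles(s)
go([447.8,256.2,200],-19.0)
E
```

```text
bubble a u mean -1.2 range (np.float64(-8.8), np.float64(6.4)) n 12 green mid -1.5 len 77.1
bubble b u mean 29.5 range (np.float64(19.8), np.float64(36.9)) n 10 green mid -8.9 len 54.1
t 5.60 q6 1.55 toolyaw -79.7 tilt [ 0.012  0.002 -1.   ] | shift cm [  0.99 -17.67  21.09] turn -60.7 (alt 119.3) F [ 1.9 -0.2  4.8] w 51.3
```

arm_command(plan=[[[-0.2,0,-4.5,5.3,-10],[-0.2,0,-9,10.5,-20],[-0.2,0,-13.5,15.8,-30],[-0.2,0,-17.7,21.1,-40],[-0.2,0,-17.7,21.1,-50],[-0.2,0,-17.7,21.1,-60.7],[-0.2,0,-17.7,21.1,-60.7],[-0.2,0,-17.7,21.1,-60.7]]])

```text
clock: 6.6
ee_pos: [444.9, 255.9, 204.3]
tool_rot: [0.41, 0.576, 0.41, -0.576]
force: [-0.2, -0.2, 0.5]
width: 51.3
```

```bash
python3 - <<'E'
from h import *
go([447.8,256.2,84],-19)
s=snap('wrist','w3.png')
h,S,v=hsv(s)
for o in blobs(s,(h>100)&(h<125)&(S>110),111,100): print(np.round(o['px'],1),o['n'],'c',np.round(o['c'],1),'yaw %.1f'%o['yaw'],'L',np.round(o['L'],1))
a=s['frame'][100:280,160:340]; cv2.imwrite('pics/w3c.png',cv2.resize(a,None,fx=3.3,fy=3.3,interpolation=cv2.INTER_CUBIC))
E
```

```text
t 6.60 q6 0.83 toolyaw -19.2 tilt [ 0.  0. -1.] | shift cm [12.03  0.26 -0.11] turn -0.2 (alt 179.8) F [-0.2 -0.2  0.5] w 51.3
[251.7 189.1] 813 c [448.2 261. ] yaw 71.2 L [46.1 13.2]
```

View pics/w3c.png

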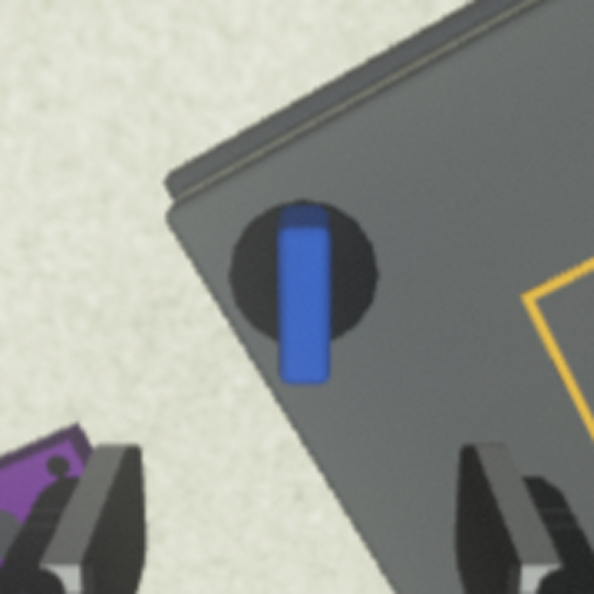

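arm_command(plan=[[[-0.2,4,0.25,-0.2,0],[-0.2,8,0.25,-0.2,0],[-0.2,12,0.25,-0.2,0],[-0.2,12,0.25,-0.2,0],[1,12,0.25,-0.2,0],[1,12,0.25,-0.2,0],[1,12,0.25,-0.2,0],[1,12,0.25,-0.2,0]]])

```text
clock: 7.65
ee_pos: [446.9, 258.4, 86.4]
tool_rot: [0.409, 0.577, 0.411, -0.575]
force: [-5.4, 3.0, 5.4]
width: 12.7
```

arm_command(plan=[[[1,0,0,0,-10.5],[1,0,0,0,-21],[1,0,0,0,-31.5],[1,0,0,0,-42],[1,0,0,0,-52.5],[1,0,0,0,-63],[1,0,0,0,-73.5],[1,0,0,0,-84]]])

```text
clock: 8.65
ee_pos: [444.4, 257.4, 86.3]
tool_rot: [0.689, 0.151, 0.693, -0.152]
force: [-11.6, 0.4, 11.8]
width: 13.1
```

```bash
python3 - <<'E'
from h import *
s=snap('top','t4.png'); bubbles(s); s=snap('side','s4.png'); bubbles(s)
go([447.8,256.2,84],-80.6)
E
```

```text
bubble a u mean -0.1 range (np.float64(-8.2), np.float64(8.0)) n 18 green mid -0.3 len 77.7
bubble b u mean 8.3 range (np.float64(-1.4), np.float64(17.0)) n 20 green mid 0.5 len 76.5
bubble a u mean -1.2 range (np.float64(-8.8), np.float64(6.4)) n 12 green mid -1.7 len 77.4
bubble b u mean 11.7 range (np.float64(3.0), np.float64(19.0)) n 9 green mid 1.2 len 74.4
t 8.75 q6 -0.64 toolyaw 65.1 tilt [-0.005  0.001 -1.   ] | shift cm [0.23 0.03 0.36] turn -34.3 (alt 145.7) F [-11.6   1.4  11.1] w 13.0
```

arm_command(plan=[[[1,0,0,0,-10],[1,0,0,0,-20],[1,0,0,0,-30],[1,0,0,0,-36.5],[1,0,0,0,-36.5],[-0.2,0,0,0,-36.5],[-0.2,0,0,0,-36.5],[-0.2,-6,0,0,-36.5]]])

```text
clock: 9.75
ee_pos: [445.5, 255.8, 141.7]
tool_rot: [0.701, -0.072, 0.706, 0.07]
force: [1.0, 0.9, -0.1]
width: 51.0
```

```bash
python3 - <<'E'
from h import *
s=snap('top','t5.png'); bubbles(s); s=snap('side','s5.png'); bubbles(s)
go([418.1,-96,200],-79)
E
```

```text
bubble a u mean -0.1 range (np.float64(-8.2), np.float64(8.0)) n 18 green mid -0.3 len 77.7
bubble b u mean 0.3 range (np.float64(-7.6), np.float64(8.3)) n 18 green mid 0.5 len 76.5
bubble a u mean -1.2 range (np.float64(-8.8), np.float64(6.4)) n 12 green mid -1.5 len 77.1
bubble b u mean 1.4 range (np.float64(-7.8), np.float64(8.8)) n 9 green mid 1.6 len 73.7
t 9.85 q6 -1.27 toolyaw 101.5 tilt [ 0.012  0.006 -1.   ] | shift cm [ -5.25 -34.12 -10.29] turn 0.5 (alt -179.5) F [0.5 0.1 1.2] w 51.4
```

arm_command(plan=[[[-0.46,-1,-5,-1.5,10.6],[-0.46,-1,-10,-3,21.2],[-0.46,-1,-15,-4.5,31.8],[-0.46,-1,-20,-6,42.4],[-0.46,-1,-25,-7.5,53],[-0.46,-1,-30,-9,63.6],[-0.46,-1,-34.1,-10.3,74.2],[-0.46,-1,-34.1,-10.3,84.8]]])

```text
clock: 10.85
ee_pos: [414.7, -100.3, 154.4]
tool_rot: [0.566, 0.425, 0.564, -0.425]
force: [0.5, 0.5, 0.3]
width: 62.2
```

```bash
python3 - <<'E'
from h import *
go([418.1,-96,133],-79)
E
```

```text
t 10.85 q6 -0.54 toolyaw 16.1 tilt [ 0.001 -0.001 -1.   ] | shift cm [ 2.14  0.44 -0.32] turn -84.9 (alt 95.1) F [0.5 0.5 0.3] w 62.2
```

arm_command(plan=[[[-0.46,2.1,0.4,-0.3,10.7],[-0.46,2.1,0.4,-0.3,21.4],[-0.46,2.1,0.4,-0.3,32],[-0.46,2.1,0.4,-0.3,42.7],[-0.46,2.1,0.4,-0.3,53.4],[-0.46,2.1,0.4,-0.3,64],[-0.46,2.1,0.4,-0.3,74.7],[-0.46,2.1,0.4,-0.3,85.4]]])

```text
clock: 11.85
ee_pos: [418.0, -93.7, 133.3]
tool_rot: [0.129, 0.696, 0.128, -0.695]
force: [-0.7, 0.9, -0.0]
width: 62.4
```

```bash
cat >> h.py <<'E'
def plates(s,z=18,amin=2000,roi=None):
    h,S,v=hsv(s); f=s['frame'].astype(int)
    # plate: bluish grey vs. warm bench
    m=((f[...,0]-f[...,2])>=-2)&(v>60)&(S<70)
    m=m.astype(np.uint8)
    if roi: 
        k=np.zeros_like(m); k[roi[1]:roi[3],roi[0]:roi[2]]=1; m*=k
    m=cv2.morphologyEx(m,cv2.MORPH_OPEN,np.ones((3,3),np.uint8))
    cs,_=cv2.findContours(m,cv2.RETR_EXTERNAL,cv2.CHAIN_APPROX_NONE); out=[]
    for c in cs:
        if cv2.contourArea(c)<amin: continue
        P=np.array([ray(s,p[0],z)[:2] for p in c]).astype(np.float32)
        (cx,cy),(w,hh),an=cv2.minAreaRect(P)
        yaw=an if w>hh else an+90
        out.append((c[:,0].mean(0),np.array([cx,cy]),(yaw+90)%180-90,sorted((w,hh))))
    return out,m
def holes(s,z,roi):
    """dark round holes inside roi -> world pts"""
    g=cv2.cvtColor(s['frame'],cv2.COLOR_BGR2GRAY)
    m=(g<75).astype(np.uint8)*255; k=np.zeros_like(m); k[roi[1]:roi[3],roi[0]:roi[2]]=255; m&=k
    cs,_=cv2.findContours(m,cv2.RETR_EXTERNAL,cv2.CHAIN_APPROX_NONE)
    out=[]
    for c in cs:
        a=cv2.contourArea(c)
        if a<8: continue
        M=cv2.moments(c); p=(M['m10']/M['m00'],M['m01']/M['m00']); out.append((a,np.round(p,1),ray(s,p,z)[:2]))
    return out
E
python3 - <<'E'
from h import *
go([418.1,-96,133],-79)
s=snap('wrist','w6.png')
o,m=plates(s); cv2.imwrite('pics/m6.png',m*255)
for p in o: print([np.round(x,1) for x in p])
E
```

```text
t 11.85 q6 0.96 toolyaw -69.1 tilt [ 0.001 -0.    -1.   ] | shift cm [0.03 0.22 0.07] turn 9.9 (alt -170.1) F [-0.7  0.9 -0. ] w 62.4
[array([489.2, 271.2]), array([ 420.8, -351. ]), np.float64(36.0), array([49.2, 96.4])]
[array([250.6, 184.3]), array([419.2, -92.7]), np.float64(10.1), array([46.9, 89. ])]
[array([460.2,  81.5]), array([ 565.7, -225.8]), np.float64(-22.5), array([51.1, 89.7])]
[array([308.9,  32.2]), array([557.6, -88.7]), np.float64(4.2), array([47.3, 56.8])]
```

View pics/w6.png

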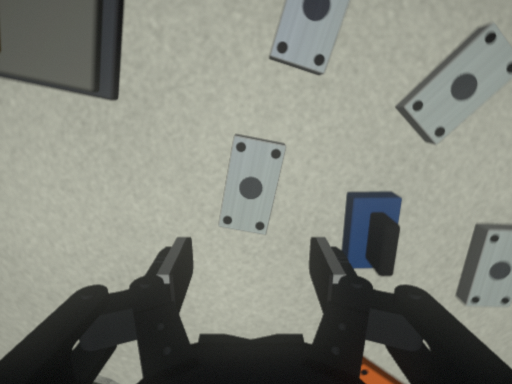

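```bash
python3 - <<'E'
from h import *
go([419,-94.5,1],-79.7)
E
```

```text
t 11.90 q6 0.96 toolyaw -69.3 tilt [ 0.001 -0.    -1.   ] | shift cm [13.23  0.1  -0.06] turn 10.4 (alt -169.6) F [ 0.5 -0.5  0.3] w 62.0
```

arm_command(plan=[[[-0.46,4.5,0.1,-0.05,10.4],[-0.46,9,0.1,-0.05,10.4],[-0.46,12,0.1,-0.05,10.4],[-0.46,13.2,0.1,-0.05,10.4],[-0.46,13.2,0.1,-0.05,10.4],[1,13.2,0.1,-0.05,10.4],[1,13.2,0.1,-0.05,10.4],[1,13.2,0.1,-0.05,10.4]]], grip_force=70)

```text
clock: 12.9
ee_pos: [419.5, -94.6, 2.6]
tool_rot: [0.068, 0.705, 0.067, -0.703]
force: [0.1, 0.1, 6.8]
width: 46.5
```

```bash
python3 - <<'E'
from h import *
go([419,-94.5,1],-79.7)
s=snap('wrist','w7.png')
E
```

```text
t 12.90 q6 1.13 toolyaw -79.1 tilt [ 0.003 -0.001 -1.   ] | shift cm [ 0.16 -0.02  0.05] turn 0.6 (alt -179.4) F [0.1 0.1 6.8] w 46.5
```

View pics/w7.png

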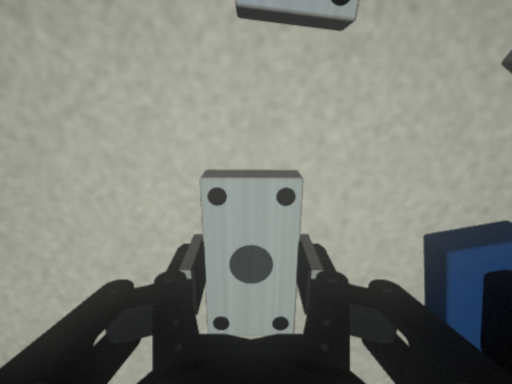

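arm_command(plan=[[[1,-2,0,0,0],[1,-6,0,0,0],[1,-11,0,0,0],[1,-16,0,0,0],[1,-16,0,0,0],[1,-16,0,0,0],[1,-16,0,0,0],[1,-16,0,0,0]]])

```text
clock: 13.95
ee_pos: [417.7, -94.1, 160.1]
tool_rot: [-0.067, -0.703, -0.068, 0.705]
force: [-0.6, 0.4, -2.1]
width: 46.0
```

```bash
python3 - <<'E'
from h import *
go([562.6,206,164],-80.6)
s=snap('wrist','w8.png')
s=snap('side'); h,S,v=hsv(s)
for o in blobs(s,(h>15)&(h<28)&(S>100),64,100): print(np.round(o['px'],1),o['n'],'c',np.round(o['c'],1),'yaw %.1f'%o['yaw'],'L',np.round(o['L'],1))
E
```

```text
t 13.95 q6 1.13 toolyaw -79.1 tilt [-0.003  0.001 -1.   ] | shift cm [ -0.41 -26.73 -19.91] turn 1.5 (alt -178.5) F [-0.6  0.4 -2.1] w 46.0
[366.2 300.6] 344 c [ 714.3 -289.2] yaw -40.7 L [51.7 41.6]
[264.2 165.4] 434 c [560.2 205.8] yaw 10.1 L [105.   63.6]
[186.   11.3] 403 c [ 313.3 1679.7] yaw -60.8 L [386.  159.4]
```

View pics/w8.png

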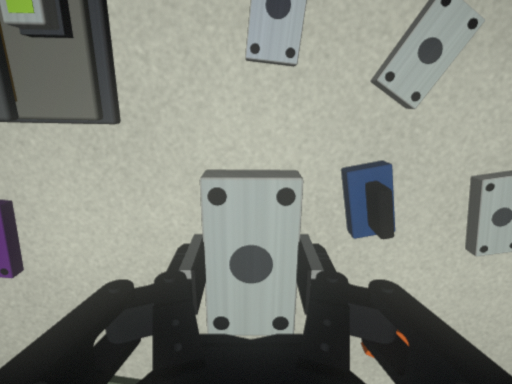

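arm_command(plan=[[[1,-0.5,-4.7,-3.5,1.5],[1,-0.5,-9.4,-7,1.5],[1,-0.5,-14.1,-10.5,1.5],[1,-0.5,-18.8,-14,1.5],[1,-0.5,-22.7,-17,1.5],[1,-0.5,-26.7,-19.9,1.5],[1,-0.5,-26.7,-19.9,1.5],[1,-0.5,-26.7,-19.9,1.5]]])

```text
clock: 15.05
ee_pos: [562.6, 205.1, 165.4]
tool_rot: [-0.058, -0.704, -0.058, 0.705]
force: [0.5, -0.4, -2.5]
width: 46.0
```

```bash
python3 - <<'E'
from h import *
go([562.3,206,88],-80.6)
E
```

```text
t 15.05 q6 1.74 toolyaw -80.6 tilt [-0.002 -0.001 -1.   ] | shift cm [ 7.74 -0.1  -0.  ] turn 0.0 (alt -180.0) F [ 0.5 -0.4 -2.5] w 46.0
```

arm_command(plan=[[[1,3,-0.1,0,0],[1,6,-0.1,0,0],[1,7.7,-0.1,0,0],[1,7.7,-0.1,0,0],[1,7.7,-0.1,0,0],[1,7.7,-0.1,0,0],[1,7.7,-0.1,0,0],[1,7.7,-0.1,0,0]]])

```text
clock: 16.05
ee_pos: [563.3, 206.6, 89.7]
tool_rot: [0.058, 0.705, 0.058, -0.704]
force: [-0.3, 0.7, -1.5]
width: 46.0
```

```bash
python3 - <<'E'
from h import *
go([562.3,206,67],-80.6)
s=snap('wrist','w9.png'); t=snap('top')
cv2.imwrite('pics/t9.png',cv2.resize(t['frame'][115:235,140:260],None,fx=5,fy=5,interpolation=cv2.INTER_CUBIC))
E
```

```text
t 16.05 q6 1.74 toolyaw -80.6 tilt [ 0.001  0.    -1.   ] | shift cm [2.27 0.04 0.11] turn 0.0 (alt -180.0) F [-0.3  0.7 -1.5] w 46.0
```

View pics/w9.png

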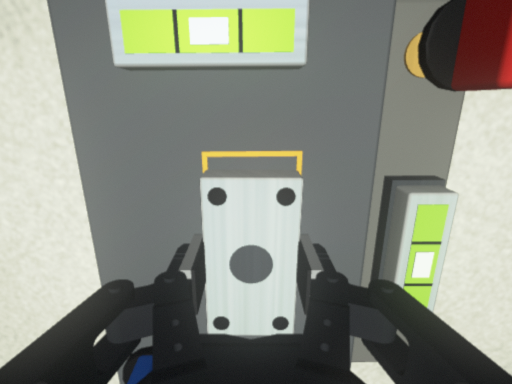

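```bash
python3 - <<'E'
from h import *
s=snap('wrist'); im=s['frame']; h,S,v=hsv(s)
m=((h>15)&(h<30)&(S>100)); m[:140]=0;m[200:]=0;m[:,:190]=0;m[:,320:]=0
ys,xs=np.nonzero(m); 
for c in (220,252,285): 
    r=np.nonzero(m[:,c])[0]; print(c,r.min(),r.max())
r0=165; r=np.nonzero(m[r0])[0]; print('row165',r.min(),r[r<252].max(),r[r>252].min(),r.max())
tcp=np.array(telemetry.sense()['ee_pos']); zt=tcp[2]-2.6+18
a=np.radians(PY);X=np.array([np.cos(a),np.sin(a)]);Y=np.array([-X[1],X[0]])
def pf(p): d=p[:2]-PC; return np.round([d@X,d@Y],1)
print('tcp in pad frame',pf(tcp))
for (r,c) in ((np.nonzero(m[:,252])[0].min()-.5,252),): print('far edge',pf(ray(s,(c,r),64)))
q=np.nonzero(m[r0])[0]; print('sides',pf(ray(s,(q.min()-.5,r0),64)),pf(ray(s,(q.max()+.5,r0),64)))
hs=holes(s,zt,(200,180,305,340))
for A,p,w in hs: print(A,p,pf(w))
E
```

```text
220 151 156
252 151 156
285 151 155
row165 202 207 296 301
tcp in pad frame [0.6 1.7]
far edge [51.   1.4]
sides [42.4 31.4] [ 42.3 -27.9]
326.0 [253.2 337. ] [-45.1   0.9]
111.5 [280.1 323.1] [-35.7 -13.7]
112.0 [220.7 322.9] [-35.7  18.4]
303.0 [301.2 273.4] [ -4.9 -23.4]
171.0 [201.7 269.8] [-2.8 27. ]
169.0 [285.7 196.2] [ 36.4 -14.1]
177.5 [216.6 196. ] [36.4 18. ]
```

```bash
cat >> h.py <<'E'
_a=np.radians(PY);PX=np.array([np.cos(_a),np.sin(_a)]);PYv=np.array([-PX[1],PX[0]])
PR=PC+0.25*PX+1.3*PYv
def pf(p): d=np.asarray(p)[:2]-PR; return np.round([d@PX,d@PYv],1)
E
python3 - <<'E'
from h import *
go([*PR,67],-80.6)
E
```

```text
t 16.20 q6 1.74 toolyaw -80.6 tilt [ 0.  0. -1.] | shift cm [2.24 0.04 0.04] turn 0.0 (alt -180.0) F [ 1.   0.7 -1.9] w 46.3
```

arm_command(plan=[[[1,1,0.04,0.04,0],[1,1.8,0.04,0.04,0],[1,2.2,0.04,0.04,0],[1,2.2,0.04,0.04,0],[1,2.25,0.04,0.04,0],[1,2.25,0.04,0.04,0],[1,2.25,0.04,0.04,0],[1,2.25,0.04,0.04,0]]])

```text
clock: 17.2
ee_pos: [562.8, 206.0, 66.8]
tool_rot: [0.058, 0.705, 0.058, -0.705]
force: [-0.4, 0.4, -2.8]
width: 46.4
```

```bash
python3 - <<'E'
from h import *
go([*PR,67],-80.6)
E
```

```text
t 17.20 q6 1.74 toolyaw -80.6 tilt [-0.  0. -1.] | shift cm [-0.02 -0.01 -0.01] turn 0.0 (alt -180.0) F [-0.4  0.4 -2.8] w 46.4
```

arm_command(plan=[[[1,0.1,0,0,0],[1,0.1,0,0,0],[-0.46,0.1,0,0,0],[-0.46,0.1,0,0,0],[-0.46,0.1,0,0,0],[-0.46,-3,0,0,0],[-0.46,-8,0,0,0],[-0.46,-11.5,0,0,0]]])

```text
clock: 18.2
ee_pos: [563.4, 206.2, 183.9]
tool_rot: [0.058, 0.705, 0.058, -0.704]
force: [0.8, -0.3, 0.2]
width: 62.2
```

```bash
python3 - <<'E'
from h import *
go([575.1,-88,133],-84)
s=snap('wrist','w10.png'); h,S,v=hsv(s)
o,m=plates(s,82)
for p in o: print(p[0].round(),pf(p[1]),p[2],p[3])
for A,p,w in holes(s,82,(190,120,320,240)): print(A,p,pf(w))
for o in blobs(s,(h>15)&(h<28)&(S>100),64,100): print(np.round(o['px'],1),o['n'],'c',pf(o['c']),'yaw %.1f'%o['yaw'],'L',np.round(o['L'],1))
E
```

```text
t 18.20 q6 1.74 toolyaw -80.6 tilt [ 0.002  0.001 -1.   ] | shift cm [ 5.07 29.22  3.66] turn 3.4 (alt -176.6) F [ 0.8 -0.3  0.2] w 62.2
[240. 178.] [5.5 2.9] 9.869081497192383 [187.1700897216797, 248.727783203125]
26.0 [268.  231.5] [-36.8 -15.3]
26.5 [233.1 231.4] [-36.7  17.1]
32.5 [270.1 154.1] [ 35.5 -15.9]
34.5 [232.5 154. ] [35.6 16.3]
[251.6 173. ] 958 c [13.4 -0.2] yaw 11.8 L [113.2  88.8]
```

View pics/w10.png

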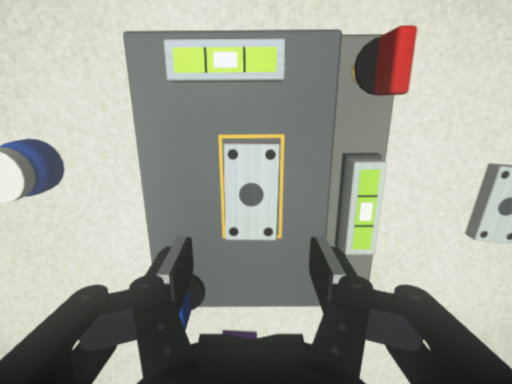

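arm_command(plan=[[[-0.46,0,6,0.7,0.7],[-0.46,0,12,1.4,1.4],[-0.46,0,18,2.1,2.1],[-0.46,1,24,2.8,2.8],[-0.46,4,29.2,3.6,3.4],[-0.46,5,29.2,3.6,3.4],[-0.46,5,29.2,3.6,3.4],[-0.46,5,29.2,3.6,3.4]]])

```text
clock: 19.25
ee_pos: [575.6, -86.6, 132.5]
tool_rot: [0.038, 0.707, 0.038, -0.706]
force: [0.2, -1.1, -0.4]
width: 62.1
```

```bash
cat >> h.py <<'E'
def near(s,z=18):
    """plate nearest image centre from wrist: print rect and hole estimate, go"""
    o,m=plates(s,z,1500)
    o=sorted(o,key=lambda p:np.hypot(*(p[0]-[252,185])))
    p=o[0]; print('rect',p[0].round(),p[1].round(1),'yaw %.1f'%p[2],np.round(p[3],1))
    hs=[w for A,q,w in holes(s,z,(int(p[0][0]-50),int(p[0][1]-60),int(p[0][0]+50),int(p[0][1]+60))) if np.hypot(*(w-p[1]))<46]
    print('holes',len(hs),np.round(np.mean(hs,0),1)); return p
E
python3 - <<'E'
from h import *
s=snap('wrist','w11.png'); p=near(s)
go([*p[1],2],p[2]-90)
E
```

```text
rect [251. 185.] [576.7 -86.8] yaw 4.6 [46.1 89.3]
holes 4 [575.9 -86.6]
t 19.30 q6 1.29 toolyaw -83.9 tilt [ 0.002  0.    -1.   ] | shift cm [13.07  0.02 -0.08] turn 1.5 (alt -178.5) F [ 0.4 -0.4  0.1] w 62.7
```

View pics/w11.png

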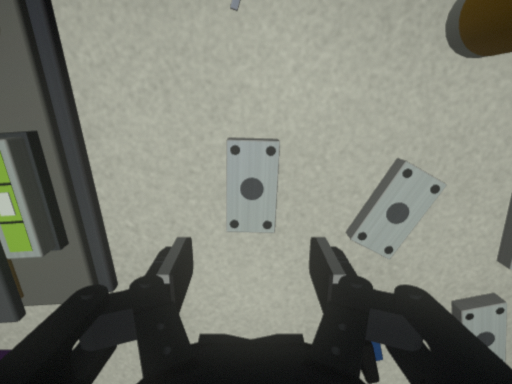

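arm_command(plan=[[[-0.46,4.5,0,-0.03,1],[-0.46,9,0,-0.03,1],[-0.46,12,0,-0.03,1],[-0.46,13,0,-0.03,1],[-0.46,13,0,-0.03,1],[1,13,0,-0.03,1],[1,13,0,-0.03,1],[1,13,0,-0.03,1]]])

```text
clock: 20.3
ee_pos: [576.8, -87.9, 3.8]
tool_rot: [0.031, 0.708, 0.031, -0.705]
force: [-0.4, 0.8, 6.8]
width: 46.1
```

```bash
python3 - <<'E'
from h import *
go([575.9,-86.6,162],-80.6)
E
```

```text
t 20.30 q6 1.31 toolyaw -85.0 tilt [ 0.004 -0.    -1.   ] | shift cm [-1.582e+01 -1.300e-01  1.000e-02] turn -4.4 (alt 175.6) F [-0.4  0.8  6.8] w 46.1
```

```bash
python3 - <<'E'
from h import *
go([*PR,155],-80.6)
E
```

```text
t 20.30 q6 1.31 toolyaw -85.0 tilt [ 0.004 -0.    -1.   ] | shift cm [-15.13 -29.41  -1.24] turn -4.4 (alt 175.6) F [-0.4  0.8  6.8] w 46.1
```

arm_command(plan=[[[1,-3,0,0,0],[1,-8,0,0,0],[1,-13,-2,0,-1],[1,-15.1,-7.5,-0.3,-2],[1,-15.1,-13.5,-0.6,-3],[1,-15.1,-19.5,-0.9,-4.4],[1,-15.1,-25.5,-1.2,-4.4],[1,-15.1,-29.4,-1.2,-4.4]]])

```text
clock: 21.3
ee_pos: [561.1, 208.6, 153.1]
tool_rot: [0.058, 0.705, 0.059, -0.704]
force: [0.5, 0.2, -1.7]
width: 46.3
```

```bash
python3 - <<'E'
from h import *
go([*PR,110],-80.6)
E
```

```text
t 21.30 q6 1.74 toolyaw -80.5 tilt [ 0.001  0.001 -1.   ] | shift cm [ 4.31  0.27 -0.13] turn 0.1 (alt -179.9) F [ 0.5  0.2 -1.7] w 46.3
```

arm_command(plan=[[[1,2,0.1,0,0],[1,3.6,0.2,0,0],[1,4.3,0.2,-0.1,0],[1,4.3,0.2,-0.1,0],[1,4.3,0.2,-0.1,0],[1,4.3,0.2,-0.1,0],[1,4.3,0.2,-0.1,0],[1,4.3,0.2,-0.1,0]]])

```text
clock: 22.3
ee_pos: [563.0, 204.2, 110.0]
tool_rot: [0.058, 0.705, 0.058, -0.705]
force: [-0.7, 0.3, -1.2]
width: 46.1
```

```bash
cat >> h.py <<'E'
def held(s,off):
    tcp=np.array(telemetry.sense()['ee_pos']); zt=tcp[2]-off+18
    hs=[(p,w) for A,p,w in holes(s,zt,(205,180,300,332)) if 60<A<240]
    W=np.array([w for p,w in hs]); print('tcp pf',pf(tcp),'held holes',len(W),[pf(w).tolist() for w in W],'mean',pf(W.mean(0)))
E
python3 - <<'E'
from h import *
go([*PR,86.5],-80.6)
s=snap('wrist','w12.png'); held(s,3.8)
E
```

```text
t 22.30 q6 1.74 toolyaw -80.6 tilt [ 0.  0. -1.] | shift cm [ 2.35 -0.19 -0.02] turn -0.0 (alt 180.0) F [-0.7  0.3 -1.2] w 46.1
tcp pf [-0.2 -1.9] held holes 4 [[-36.7, -17.1], [-36.6, 14.9], [35.5, -18.1], [35.5, 14.4]] mean [-0.6 -1.5]
```

View pics/w12.png

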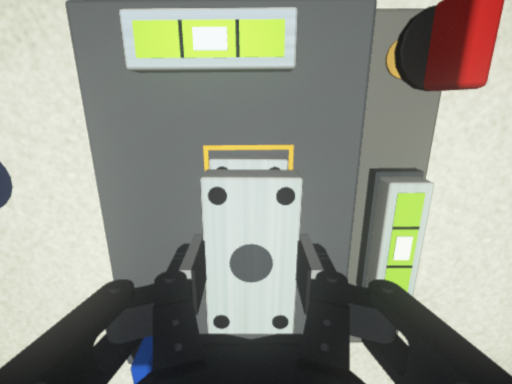

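arm_command(plan=[[[1,0,-0.19,0,0],[1,0.8,-0.19,-0.01,0],[1,1.6,-0.19,-0.01,0],[1,2.2,-0.19,-0.01,0],[1,2.35,-0.19,-0.01,0],[1,2.35,-0.19,-0.01,0],[1,2.35,-0.19,-0.01,0],[1,2.35,-0.19,-0.01,0]]])

```text
clock: 23.35
ee_pos: [562.9, 206.1, 86.5]
tool_rot: [0.058, 0.705, 0.058, -0.705]
force: [-0.6, -0.1, -1.1]
width: 46.2
```

```bash
python3 - <<'E'
from h import *
go([*PR,86.5],-80.6)
s=snap('wrist','w13.png'); held(s,3.8)
E
```

```text
t 23.35 q6 1.74 toolyaw -80.6 tilt [ 0.  0. -1.] | shift cm [-0.  0.  0.] turn 0.0 (alt -180.0) F [-0.6 -0.1 -1.1] w 46.2
tcp pf [-0.  0.] held holes 4 [[-36.5, -15.2], [-36.4, 16.7], [35.6, -15.9], [35.7, 16.3]] mean [-0.4  0.5]
```

View pics/w13.png

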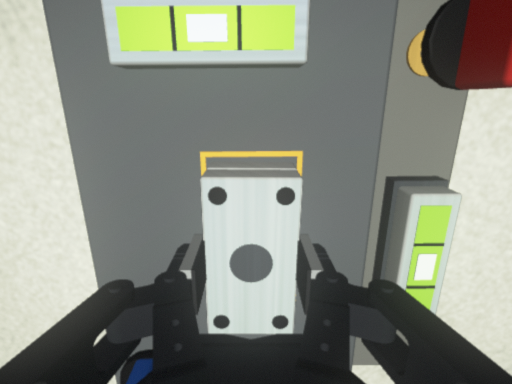

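arm_command(plan=[[[1,0.1,0,0,0],[1,0.1,0,0,0],[-0.46,0.1,0,0,0],[-0.46,0.1,0,0,0],[-0.46,0.1,0,0,0],[-0.46,-3,0,0,0],[-0.46,-8,0,0,0],[-0.46,-11.5,0,0,0]]])

```text
clock: 24.4
ee_pos: [563.2, 206.3, 203.5]
tool_rot: [0.058, 0.705, 0.058, -0.704]
force: [0.8, -0.6, -0.1]
width: 62.5
```

```bash
python3 - <<'E'
from h import *
go([563.4,-230,140],-16.9-90)
s=snap('wrist','w14.png')
for A,p,w in holes(s,100,(190,120,320,240)): print(A,p,pf(w))
E
```

```text
t 24.40 q6 1.74 toolyaw -80.6 tilt [ 0.002  0.001 -1.   ] | shift cm [ 6.31 43.05  7.12] turn 26.3 (alt -153.7) F [ 0.8 -0.6 -0.1] w 62.5
26.5 [267.9 230.8] [-37.  -15.3]
25.5 [233.2 230.5] [-36.7  17.2]
35.0 [269.9 154. ] [ 35.2 -15.7]
38.0 [232.4 153.7] [35.5 16.5]
```

View pics/w14.png

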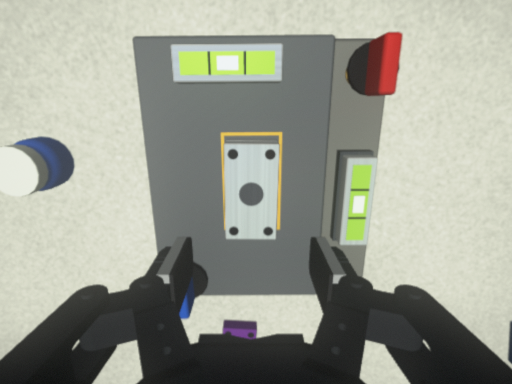

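arm_command(plan=[[[-0.46,0,6.1,1,3],[-0.46,0,12.2,2,6],[-0.46,0,18.3,3,10],[-0.46,0,24.4,4,14],[-0.46,1.5,30.2,5,18],[-0.46,3,36,6,22],[-0.46,5,41.5,7,26],[-0.46,6.8,43,7.1,26]]])

```text
clock: 25.45
ee_pos: [562.4, -232.9, 132.2]
tool_rot: [-0.103, 0.7, -0.103, -0.699]
force: [0.3, 0.8, 0.1]
width: 62.7
```

```bash
python3 - <<'E'
from h import *
s=snap('wrist','w15.png'); p=near(s)
for A,q,w in holes(s,18,(150,90,350,240)): print(A,q,w.round(1))
go([*p[1],2],p[2]-90)
E
```

```text
rect [246. 182.] [ 567.4 -228.5] yaw -22.2 [46.7 88.9]
holes 4 [ 566.7 -228.3]
29.0 [259.  222.6] [ 527.5 -229.5]
30.5 [226.1 219.7] [ 539.5 -200. ]
42.0 [267.3 148.6] [ 594.  -256.8]
41.0 [231.5 145.5] [ 605.9 -227.1]
t 25.50 q6 1.45 toolyaw -106.8 tilt [-0.004  0.001 -1.   ] | shift cm [12.76 -0.55 -0.51] turn 5.4 (alt -174.6) F [ 0.4 -2.  -1.5] w 62.7
```

View pics/w15.png

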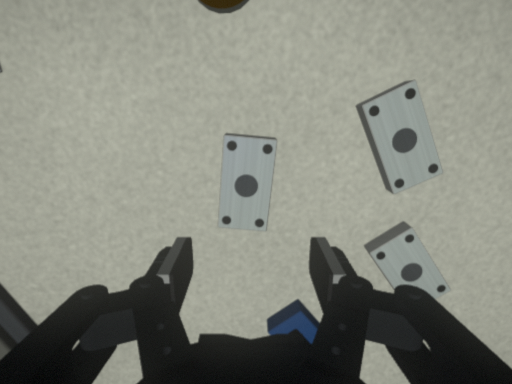

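arm_command(plan=[[[-0.46,3.5,-0.55,-0.44,5.4],[-0.46,8,-0.55,-0.44,5.4],[-0.46,11.5,-0.55,-0.44,5.4],[-0.46,12.8,-0.55,-0.44,5.4],[-0.46,12.8,-0.55,-0.44,5.4],[1,12.8,-0.55,-0.44,5.4],[1,12.8,-0.55,-0.44,5.4],[1,12.8,-0.55,-0.44,5.4]]])

```text
clock: 26.5
ee_pos: [570.1, -226.1, 7.5]
tool_rot: [-0.135, 0.696, -0.135, -0.693]
force: [-0.8, 1.0, 7.3]
width: 45.8
```

```bash
python3 - <<'E'
from h import *
go([*PR,165],-80.6)
E
```

```text
t 26.50 q6 1.56 toolyaw -112.0 tilt [ 0.004 -0.001 -1.   ] | shift cm [-15.81 -39.81  16.8 ] turn -31.4 (alt 148.6) F [-0.8  1.   7.3] w 45.8
```

arm_command(plan=[[[-0.46,0,0,0,0],[-0.46,0,0,0,0],[-0.46,0.45,0,0.23,0],[-0.46,0.45,0,0.23,0],[-0.46,0.45,0,0.23,0],[1,0.45,0,0.23,0],[1,0.45,0,0.23,0],[1,0.45,0,0.23,0]]])

```text
clock: 27.5
ee_pos: [566.9, -225.0, 1.2]
tool_rot: [-0.135, 0.694, -0.135, -0.694]
force: [-0.4, -0.3, 4.2]
width: 46.1
```

```bash
python3 - <<'E'
from h import *
go([*PR,160],-80.6)
snap('wrist','w16.png')
E
```

```text
t 27.50 q6 1.56 toolyaw -112.0 tilt [ 0.001 -0.    -1.   ] | shift cm [-15.89 -39.82  16.51] turn -31.4 (alt 148.6) F [-0.4 -0.3  4.2] w 46.1
```

View pics/w16.png

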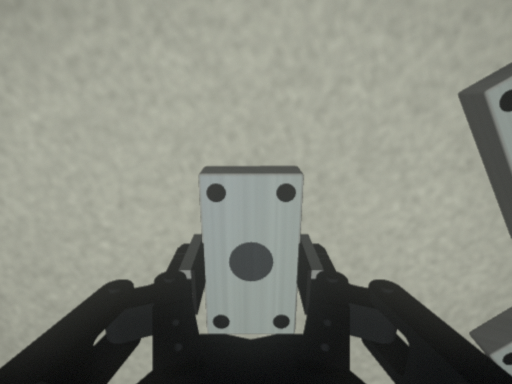

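arm_command(plan=[[[1,-3,0,0,0],[1,-8,-2,0.8,-3],[1,-12,-7,2.9,-7],[1,-16,-12,5,-12],[1,-16,-17.5,7.3,-17],[1,-16,-23,9.6,-22],[1,-16,-28.5,11.9,-27],[1,-16,-34,14.2,-31.4]]])

```text
clock: 28.55
ee_pos: [561.5, 145.4, 160.0]
tool_rot: [-0.059, -0.704, -0.059, 0.705]
force: [1.5, -0.7, -2.2]
width: 46.6
```

```bash
python3 - <<'E'
from h import *
go([*PR,125],-80.6)
E
```

```text
t 28.55 q6 1.64 toolyaw -80.4 tilt [-0.001 -0.    -1.   ] | shift cm [ 3.5  -5.96 -1.15] turn 0.2 (alt -179.8) F [ 1.5 -0.7 -2.2] w 46.6
```

arm_command(plan=[[[1,0,-3,-0.6,0.2],[1,1,-5.7,-1.1,0.2],[1,3,-5.7,-1.1,0.2],[1,3.5,-5.7,-1.1,0.2],[1,3.5,-5.7,-1.1,0.2],[1,3.5,-5.7,-1.1,0.2],[1,3.5,-5.7,-1.1,0.2],[1,3.5,-5.7,-1.1,0.2]]])

```text
clock: 29.55
ee_pos: [564.0, 201.5, 126.3]
tool_rot: [0.056, 0.705, 0.057, -0.705]
force: [-1.0, -0.5, -1.6]
width: 46.7
```

```bash
python3 - <<'E'
from h import *
go([*PR,102.2],-80.6)
s=snap('wrist','w17.png'); held(s,1.2)
E
```

```text
t 29.55 q6 1.73 toolyaw -80.8 tilt [ 0.001  0.    -1.   ] | shift cm [ 2.41 -0.47  0.05] turn -0.2 (alt 179.8) F [-1.  -0.5 -1.6] w 46.7
tcp pf [ 0.3 -4.7] held holes 4 [[-33.6, -20.2], [-33.5, 11.9], [38.5, -20.6], [38.5, 11.7]] mean [ 2.5 -4.3]
```

arm_command(plan=[[[1,0,-0.3,0.3,-0.2],[1,0.8,-0.47,0.3,-0.2],[1,1.6,-0.47,0.3,-0.2],[1,2.2,-0.47,0.3,-0.2],[1,2.4,-0.47,0.3,-0.2],[1,2.4,-0.47,0.3,-0.2],[1,2.4,-0.47,0.3,-0.2],[1,2.4,-0.47,0.3,-0.2]]])

```text
clock: 30.6
ee_pos: [560.3, 205.8, 102.0]
tool_rot: [0.058, 0.705, 0.058, -0.705]
force: [-1.3, 0.0, -1.6]
width: 46.4
```

```bash
python3 - <<'E'
from h import *
go([*PR,102.2],-80.6)
s=snap('wrist','w18.png'); held(s,1.2)
E
```

```text
t 30.60 q6 1.74 toolyaw -80.6 tilt [ 0.001  0.    -1.   ] | shift cm [-0.02  0.01 -0.26] turn -0.0 (alt 180.0) F [-1.3  0.  -1.6] w 46.4
tcp pf [-2.6  0.1] held holes 4 [[-36.5, -15.4], [-36.6, 16.7], [35.6, -15.6], [35.5, 16.7]] mean [-0.5  0.6]
```

View pics/w18.png

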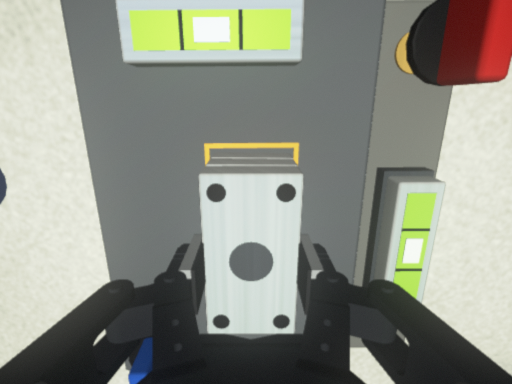

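arm_command(plan=[[[1,0.12,0,0,0],[1,0.12,0,0,0],[-0.46,0.12,0,0,0],[-0.46,0.12,0,0,0],[-0.46,0.12,0,0,0],[-0.46,-3,0,0,0],[-0.46,-8,0,0,0],[-0.46,-11.5,0,0,0]]])

```text
clock: 31.65
ee_pos: [560.6, 206.0, 219.0]
tool_rot: [0.058, 0.706, 0.058, -0.704]
force: [-0.0, 0.2, -0.0]
width: 62.3
```

```bash
python3 - <<'E'
from h import *
go([426.6,-366,150],23.5-90)
s=snap('wrist','w19.png')
H=holes(s,118,(190,120,320,240))
for A,p,w in H: print(A,p,pf(w))
E
```

```text
t 31.65 q6 1.74 toolyaw -80.6 tilt [ 0.002  0.001 -1.   ] | shift cm [ 6.82 54.24 22.58] turn -14.1 (alt 165.9) F [-0.   0.2 -0. ] w 62.3
9.0 [313.5 238.1] [-45.9 -57.6]
28.0 [268.2 229.4] [-37.1 -15.2]
28.5 [233.4 229.4] [-37.1  17. ]
42.5 [269.6 151.4] [ 35.2 -15.1]
41.0 [231.8 151.4] [35.2 16.9]
```

View pics/w19.png

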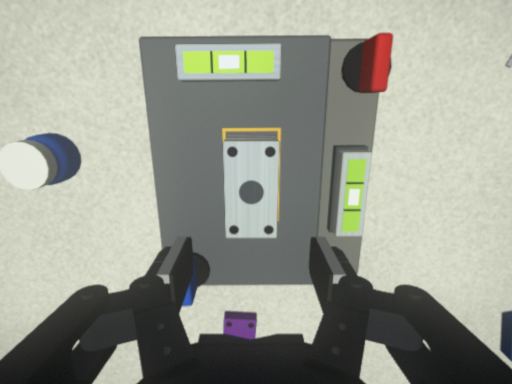

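arm_command(plan=[[[-0.46,0,5.7,2.4,-2],[-0.46,0,11.4,4.7,-4],[-0.46,0,17.1,7.1,-6],[-0.46,0,22.8,9.5,-8],[-0.46,0,28.5,11.9,-10],[-0.46,1,34.2,14.2,-12],[-0.46,3,39.7,16.5,-14],[-0.46,5,45,18.8,-14]]])

```text
clock: 32.7
ee_pos: [447.6, -270.9, 166.4]
tool_rot: [0.144, 0.693, 0.143, -0.692]
force: [0.9, -0.3, 0.2]
width: 62.2
```

```bash
python3 - <<'E'
from h import *
go([426.6,-364,133],23.5-90)
E
```

```text
t 32.70 q6 0.60 toolyaw -66.6 tilt [ 0.001 -0.    -1.   ] | shift cm [3.34 7.71 5.63] turn -0.1 (alt 179.9) F [ 0.9 -0.3  0.2] w 62.2
```

arm_command(plan=[[[-0.46,1,3.5,2.5,0],[-0.46,3,7.4,5.3,0],[-0.46,3.3,7.6,5.5,0],[-0.46,3.3,7.6,5.5,0],[-0.46,3.3,7.6,5.5,0],[-0.46,3.3,7.6,5.5,0],[-0.46,3.3,7.6,5.5,0],[-0.46,3.3,7.6,5.5,0]]])

```text
clock: 33.7
ee_pos: [428.0, -360.2, 134.0]
tool_rot: [0.144, 0.692, 0.144, -0.692]
force: [-0.8, -0.8, 0.2]
width: 62.4
```

```bash
cat >> h.py <<'E'
def near2(s,z=18):
    p=near(s,z)
    W=np.array([w for A,q,w in holes(s,z,(int(p[0][0]-50),int(p[0][1]-65),int(p[0][0]+50),int(p[0][1]+65))) if np.hypot(*(w-p[1]))<46])
    (c,_,_)=cv2.minAreaRect(W.astype(np.float32)); go([*c,2],p[2]-90); print(np.round(c,1))
E
python3 - <<'E'
from h import *
s=snap('wrist','w20.png'); near2(s)
E
```

```text
rect [255. 185.] [ 429.7 -363. ] yaw 19.6 [46.6 89.2]
holes 4 [ 429.1 -363.3]
t 33.75 q6 0.44 toolyaw -66.6 tilt [ 0. -0. -1.] | shift cm [13.19  0.32  0.02] turn 3.8 (alt -176.2) F [-0.5 -0.9 -0. ] w 62.6
[ 429.1 -363.3]
```

View pics/w20.png

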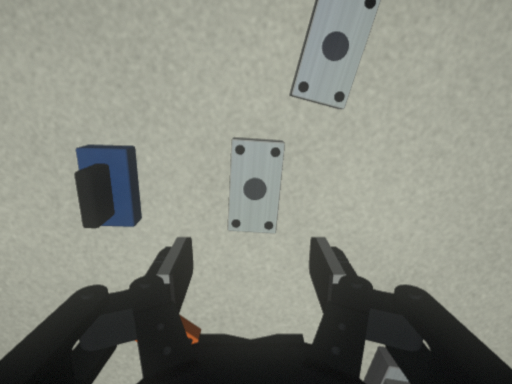

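arm_command(plan=[[[-0.46,3.5,0.32,0.02,3.8],[-0.46,8,0.32,0.02,3.8],[-0.46,12,0.32,0.02,3.8],[-0.46,13.1,0.32,0.02,3.8],[-0.46,13.1,0.32,0.02,3.8],[1,13.1,0.32,0.02,3.8],[1,13.1,0.32,0.02,3.8],[1,13.1,0.32,0.02,3.8]]])

```text
clock: 34.75
ee_pos: [430.1, -364.5, 4.8]
tool_rot: [0.121, 0.698, 0.119, -0.696]
force: [0.4, 0.0, 7.1]
width: 46.4
```

```bash
python3 - <<'E'
from h import *
go([*PR,175],-80.6)
snap('wrist','w21.png')
E
```

```text
t 34.75 q6 0.51 toolyaw -70.4 tilt [ 0.003 -0.003 -1.   ] | shift cm [-17.12 -49.24 -31.68] turn 10.2 (alt -169.8) F [0.4 0.  7.1] w 46.4
```

View pics/w21.png

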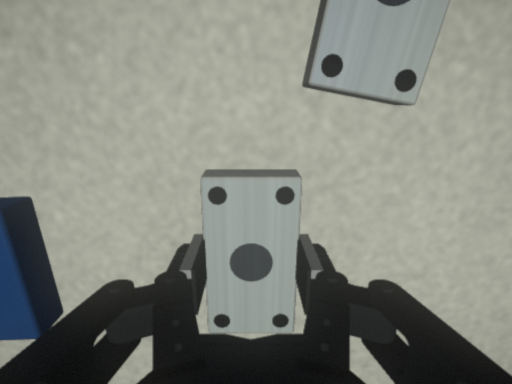

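arm_command(plan=[[[1,-4,0,0,0],[1,-10,0,0,0],[1,-15,-2.5,-1.6,1],[1,-17.2,-7.5,-4.8,3],[1,-17.2,-12.7,-8.2,5],[1,-17.2,-17.9,-11.5,7],[1,-17.2,-23.1,-14.9,9],[1,-17.2,-28.3,-18.2,10]]])

```text
clock: 35.8
ee_pos: [505.5, -33.9, 175.3]
tool_rot: [0.059, 0.705, 0.059, -0.704]
force: [1.4, -0.2, -2.3]
width: 46.1
```

```bash
python3 - <<'E'
from h import *
go([*PR,146],-80.6)
E
```

```text
t 35.80 q6 1.31 toolyaw -80.4 tilt [ 0.001 -0.    -1.   ] | shift cm [  2.94 -22.72  -9.64] turn 0.2 (alt -179.8) F [ 1.4 -0.2 -2.3] w 46.1
```

arm_command(plan=[[[1,0,-5.5,-2.3,0.2],[1,0,-11,-4.6,0.2],[1,0,-16.5,-7,0.2],[1,0.5,-21,-9,0.2],[1,2,-22.5,-9.5,0.2],[1,2.9,-22.5,-9.5,0.2],[1,2.9,-22.5,-9.5,0.2],[1,2.9,-22.5,-9.5,0.2]]])

```text
clock: 36.8
ee_pos: [561.6, 200.5, 146.2]
tool_rot: [0.057, 0.705, 0.057, -0.705]
force: [-0.2, -0.2, -2.1]
width: 46.1
```

```bash
python3 - <<'E'
from h import *
go([*PR,123.6],-80.6)
s=snap('wrist','w22.png'); held(s,4.8)
E
```

```text
t 36.80 q6 1.73 toolyaw -80.7 tilt [ 0. -0. -1.] | shift cm [ 2.26 -0.54 -0.21] turn -0.1 (alt 179.9) F [-0.2 -0.2 -2.1] w 46.1
tcp pf [-1.9 -5.2] held holes 5 [[-38.3, -20.8], [-38.2, 11.2], [-5.7, -29.1], [33.7, -21.5], [33.5, 11.0]] mean [-3.  -9.8]
```

arm_command(plan=[[[1,0,-0.3,-0.16,0],[1,0.8,-0.54,-0.16,0],[1,1.6,-0.54,-0.16,0],[1,2.1,-0.54,-0.16,0],[1,2.25,-0.54,-0.16,0],[1,2.25,-0.54,-0.16,0],[1,2.25,-0.54,-0.16,0],[1,2.25,-0.54,-0.16,0]]])

```text
clock: 37.85
ee_pos: [562.4, 207.5, 123.5]
tool_rot: [0.058, 0.705, 0.058, -0.705]
force: [0.3, -1.6, -1.8]
width: 46.0
```

```bash
python3 - <<'E'
from h import *
go([*PR,123.6],-80.6)
s=snap('wrist','w23.png'); held(s,4.8)
E
```

```text
t 37.85 q6 1.74 toolyaw -80.6 tilt [ 0.  0. -1.] | shift cm [-0.01  0.14 -0.02] turn 0.0 (alt -180.0) F [ 0.3 -1.6 -1.8] w 46.0
tcp pf [-0.2  1.4] held holes 5 [[-36.6, -14.0], [-36.6, 18.0], [-3.9, -22.4], [35.5, -14.5], [35.4, 18.0]] mean [-1.3 -3. ]
```

View pics/w23.png

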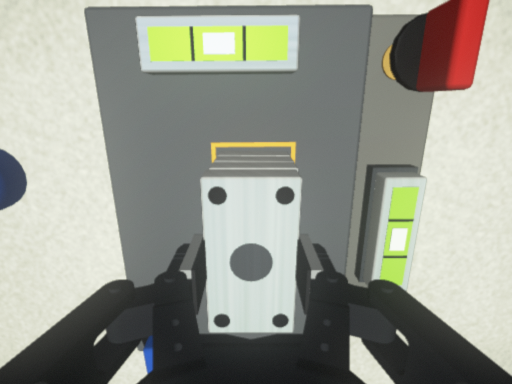

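arm_command(plan=[[[1,0,0.13,0,0],[1,0,0.13,0,0],[1,0.1,0.13,0,0],[1,0.1,0.13,0,0],[1,0.1,0.13,0,0],[-0.46,0.1,0.13,0,0],[-0.46,0.1,0.13,0,0],[-0.46,0.1,0.13,0,0]]])

```text
clock: 38.9
ee_pos: [562.5, 206.2, 122.2]
tool_rot: [0.058, 0.705, 0.058, -0.705]
force: [-0.4, 0.0, 0.3]
width: 62.4
```

arm_command(plan=[[[-0.46,-3,0,0,0],[-0.46,-8,0,0,0],[-0.46,-11.5,0,0,0],[-0.46,-11.5,0,0,0],[-0.46,-11.5,0,0,0],[-0.46,-11.5,6,0,0],[-0.46,-11.5,12,0,0],[-0.46,-11.5,18,0,0]]])

```text
clock: 39.9
ee_pos: [591.2, 27.0, 235.2]
tool_rot: [-0.058, -0.703, -0.058, 0.706]
force: [-0.1, 0.7, -0.5]
width: 62.1
```

```bash
python3 - <<'E'
from h import *
go([563.2,-376,150],-81)
s=snap('wrist','w24.png'); s=snap('top','t24.png')
h,S,v=hsv(s)
o,m=plates(s,136,100)
for p in o: print(p[0].round(),p[1].round(1),pf(p[1]),p[2],p[3])
for o in blobs(s,(h>100)&(h<125)&(S>110),22,200): print(np.round(o['px'],1),o['n'],'c',np.round(o['c'],1),'yaw %.1f'%o['yaw'],'L',np.round(o['L'],1))
bubbles(s)
E
```

```text
t 39.90 q6 1.43 toolyaw -80.6 tilt [-0.003  0.    -1.   ] | shift cm [ 8.53 39.3   9.34] turn 0.4 (alt -179.6) F [-0.1  0.7 -0.5] w 62.1
[488. 299.] [ 215.3 -623.7] [-478.4 -762. ] 11.324040412902832 [102.75601196289062, 138.657958984375]
[498. 271.] [ 283.6 -653.8] [-415.9 -802.8] 52.19426727294922 [74.64486694335938, 123.9312973022461]
[480. 256.] [ 317.2 -603.4] [-374.5 -758.6] -78.85672378540039 [15.814764022827148, 143.39324951171875]
[170. 190.] [512.4 252.2] [-42.2  53.7] 22.223161697387695 [40.56975555419922, 73.99601745605469]
[381. 174.] [ 549.8 -337.1] [-101.6 -533.8] 8.710539817810059 [41.2247200012207, 79.76592254638672]
[178. 173.] [552.9 228.1] [-6.2 23.4] -69.77957344055176 [90.85677337646484, 108.29731750488281]
[203. 191.] [512.3 151.9] [-58.7 -45.2] -19.785263061523438 [94.0067367553711, 191.2119140625]
[462. 125.] [ 686.4 -576.5] [  -5.9 -792.3] 73.05449676513672 [16.65869903564453, 143.18492126464844]
[475.  96.] [ 779.8 -625.4] [  78.2 -855.8] -17.730613708496094 [149.2455291748047, 161.09547424316406]
[338.1 236.2] 353 c [ 375.1 -237.1] yaw 21.9 L [73.  44.6]
bubble a u mean nan range  n 0  
bubble b u mean 0.3 range (np.float64(-7.6), np.float64(8.3)) n 18 green mid 0.5 len 76.5
```

View pics/w24.png

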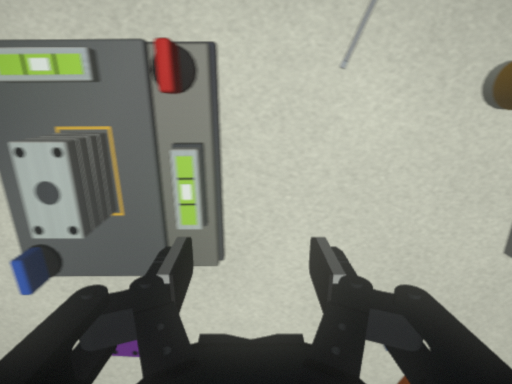

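arm_command(plan=[[[-0.46,0,6,1.4,0.4],[-0.46,0,12,2.8,0.4],[-0.46,0,18,4.2,0.4],[-0.46,1,24,5.6,0.4],[-0.46,3,30,7,0.4],[-0.46,6,36,8.5,0.4],[-0.46,9,39.3,9.3,0.4],[-0.46,10,39.3,9.3,0.4]]])

```text
clock: 41.0
ee_pos: [562.1, -375.3, 132.3]
tool_rot: [-0.053, -0.703, -0.056, 0.707]
force: [-0.3, 0.2, -1.2]
width: 62.1
```

```bash
python3 - <<'E'
from h import *
s=snap('wrist','w25.png'); near2(s)
E
```

```text
rect [252. 180.] [ 566.7 -374.3] yaw 9.1 [46.6 88.5]
holes 5 [ 566.1 -374.5]
t 41.05 q6 0.81 toolyaw -81.1 tilt [-0.006  0.005 -1.   ] | shift cm [13.03  0.23 -0.41] turn -0.2 (alt 179.8) F [-1.2 -0.4 -1.4] w 62.1
[ 566.  -374.4]
```

View pics/w25.png

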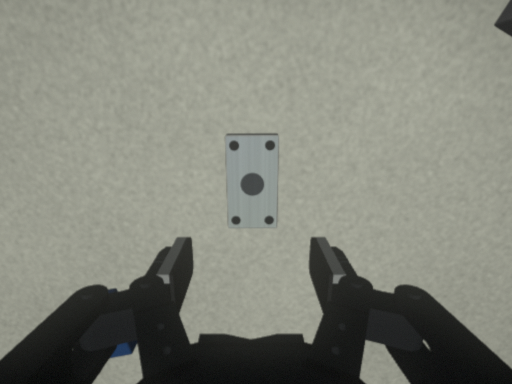

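arm_command(plan=[[[-0.46,0,0,-0.4,0],[-0.46,0,0,-0.4,0],[-0.46,0,0,-0.4,0],[-0.46,0,0,-0.4,0],[-0.46,0,0,-0.4,0],[-0.46,0,0,-0.4,0],[-0.46,0,0,-0.4,0],[-0.46,0,0,-0.4,0]]])

```text
clock: 42.05
ee_pos: [568.3, -373.8, 137.2]
tool_rot: [-0.055, -0.705, -0.056, 0.705]
force: [-0.0, -0.5, 0.1]
width: 62.1
```

```bash
python3 - <<'E'
from h import *
s=snap('wrist','w26.png'); near2(s)
E
```

```text
rect [252. 186.] [ 567.  -374.5] yaw 9.3 [46.9 88.3]
holes 5 [ 566.  -374.7]
t 42.10 q6 0.81 toolyaw -81.0 tilt [-0.  0. -1.] | shift cm [13.52  0.06  0.24] turn -0.3 (alt 179.7) F [-0.9  0.4 -0.4] w 62.2
[ 565.9 -374.7]
```

arm_command(plan=[[[-0.46,4,0.06,0.22,-0.3],[-0.46,8.5,0.06,0.22,-0.3],[-0.46,12,0.06,0.22,-0.3],[-0.46,13.5,0.06,0.22,-0.3],[-0.46,13.5,0.06,0.22,-0.3],[1,13.5,0.06,0.22,-0.3],[1,13.5,0.06,0.22,-0.3],[1,13.5,0.06,0.22,-0.3]]])

```text
clock: 43.1
ee_pos: [567.4, -375.4, 4.4]
tool_rot: [0.058, 0.706, 0.056, -0.704]
force: [0.2, 0.2, 6.5]
width: 45.9
```

```bash
python3 - <<'E'
from h import *
go([*PR,195],-80.6)
snap('wrist','w27.png')
E
```

```text
t 43.10 q6 0.81 toolyaw -80.7 tilt [ 0.003 -0.002 -1.   ] | shift cm [-19.19 -57.41  -9.  ] turn -0.1 (alt 179.9) F [0.2 0.2 6.5] w 45.9
```

View pics/w27.png

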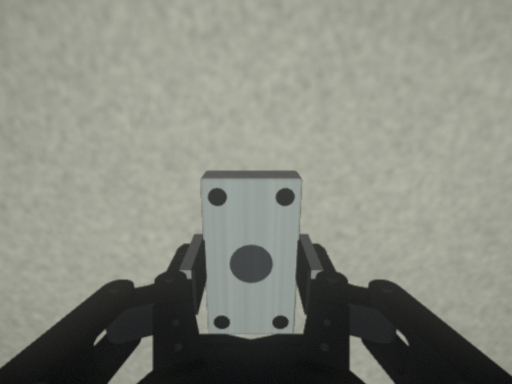

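arm_command(plan=[[[1,-4,0,0,0],[1,-10,0,0,0],[1,-15,-2.5,-0.4,0],[1,-19,-7.5,-1.2,0],[1,-19.2,-13.5,-2.1,0],[1,-19.2,-19.6,-3.1,0],[1,-19.2,-25.7,-4,0],[1,-19.2,-31.8,-5,0]]])

```text
clock: 44.15
ee_pos: [563.5, -50.8, 194.3]
tool_rot: [-0.057, -0.705, -0.057, 0.705]
force: [0.6, -0.5, -2.1]
width: 46.0
```

```bash
python3 - <<'E'
from h import *
go([*PR,165],-80.6)
E
```

```text
t 44.15 q6 1.30 toolyaw -80.7 tilt [-0.  0. -1.] | shift cm [  2.93 -25.36  -4.08] turn -0.1 (alt 179.9) F [ 0.6 -0.5 -2.1] w 46.0
```

arm_command(plan=[[[1,0,-6,-1,0],[1,0,-12,-1.9,0],[1,0,-18,-2.9,0],[1,0.5,-23,-3.8,0],[1,2,-25.2,-4.1,0],[1,2.9,-25.2,-4.1,0],[1,2.9,-25.2,-4.1,0],[1,2.9,-25.2,-4.1,0]]])

```text
clock: 45.15
ee_pos: [564.2, 201.1, 165.5]
tool_rot: [0.057, 0.705, 0.057, -0.705]
force: [-0.0, 0.2, -3.1]
width: 45.8
```

```bash
python3 - <<'E'
from h import *
go([*PR,141.2],-80.6)
s=snap('wrist','w28.png'); held(s,4.4)
E
```

```text
t 45.15 q6 1.73 toolyaw -80.8 tilt [ 0. -0. -1.] | shift cm [ 2.43 -0.52  0.06] turn -0.2 (alt 179.8) F [-0.   0.2 -3.1] w 45.8
tcp pf [ 0.7 -5. ] held holes 5 [[-36.4, -20.5], [-36.4, 11.5], [-3.5, -28.9], [35.5, -20.9], [35.7, 11.1]] mean [-1.  -9.5]
```

arm_command(plan=[[[1,0,-0.3,0.02,-0.1],[1,0.8,-0.45,0.02,-0.1],[1,1.6,-0.45,0.02,-0.1],[1,2.2,-0.45,0.02,-0.1],[1,2.4,-0.45,0.02,-0.1],[1,2.4,-0.45,0.02,-0.1],[1,2.4,-0.45,0.02,-0.1],[1,2.4,-0.45,0.02,-0.1]]])

```text
clock: 46.2
ee_pos: [563.1, 207.0, 141.6]
tool_rot: [0.058, 0.705, 0.058, -0.705]
force: [0.0, -0.6, -1.6]
width: 46.3
```

```bash
python3 - <<'E'
from h import *
go([*PR,141.2],-80.6)
s=snap('wrist','w29.png'); held(s,4.4)
E
```

```text
t 46.20 q6 1.74 toolyaw -80.6 tilt [ 0.001  0.    -1.   ] | shift cm [0.04 0.08 0.04] turn 0.0 (alt -180.0) F [ 0.  -0.6 -1.6] w 46.3
tcp pf [0.4 0.8] held holes 5 [[-36.7, -14.7], [-36.8, 17.4], [-3.9, -22.9], [35.4, -14.8], [35.3, 17.4]] mean [-1.3 -3.5]
```

View pics/w29.png

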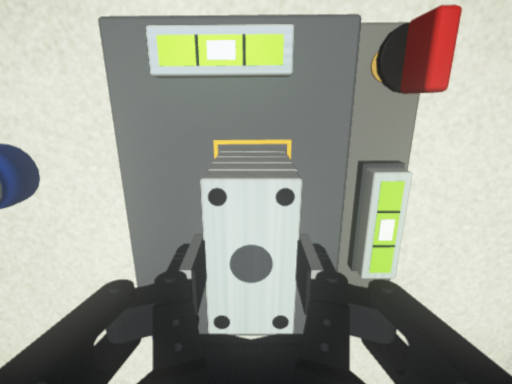

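arm_command(plan=[[[1,0,0.07,0,0],[1,0.05,0.07,0,0],[1,0.14,0.07,0,0],[1,0.14,0.07,0,0],[1,0.14,0.07,0,0],[-0.46,0.14,0.07,0,0],[-0.46,0.14,0.07,0,0],[-0.46,0.14,0.07,0,0]]])

```text
clock: 47.25
ee_pos: [563.1, 206.3, 139.9]
tool_rot: [0.058, 0.705, 0.058, -0.705]
force: [-0.3, -0.2, -1.4]
width: 62.3
```

arm_command(plan=[[[-0.46,-3,0,0,0],[-0.46,-8,0,0,0],[-0.46,-11.5,0,0,0],[-0.46,-11.5,0,0,0],[-0.46,-11.5,0,0,0],[-0.46,-11.5,0,0,0],[-0.46,-11.5,0,0,0],[-0.46,-11.5,0,0,0]]])

```text
clock: 48.25
ee_pos: [562.9, 206.2, 254.3]
tool_rot: [-0.058, -0.704, -0.058, 0.705]
force: [0.7, -1.1, -0.8]
width: 62.1
```

```bash
python3 - <<'E'
from h import *
s=snap('wrist','w30.png')
for A,p,w in holes(s,154,(190,120,320,240)): print(A,p,pf(w))
t=snap('side','s30.png'); cv2.imwrite('pics/s30c.png',cv2.resize(t['frame'][100:220,200:340],None,fx=5,fy=5,interpolation=cv2.INTER_CUBIC))
go([375.1,-237.1,200],21.9-90)
E
```

```text
9.0 [313.1 238.1] [-43.7 -57.2]
31.5 [268.  231.2] [-36.6 -15.1]
32.0 [233.5 231.1] [-36.5  16.7]
45.0 [269.5 153.9] [ 35.2 -15.2]
43.5 [231.7 153.8] [35.3 16.8]
t 48.35 q6 1.74 toolyaw -80.6 tilt [-0. -0. -1.] | shift cm [ 5.47 40.67 25.78] turn -12.5 (alt 167.5) F [-0.3 -0.4 -0.3] w 62.6
```

View pics/w30.png

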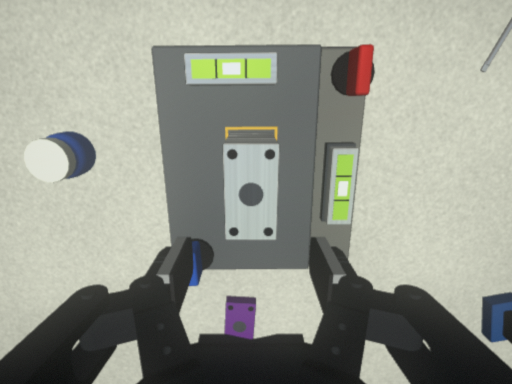

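View pics/s30c.png

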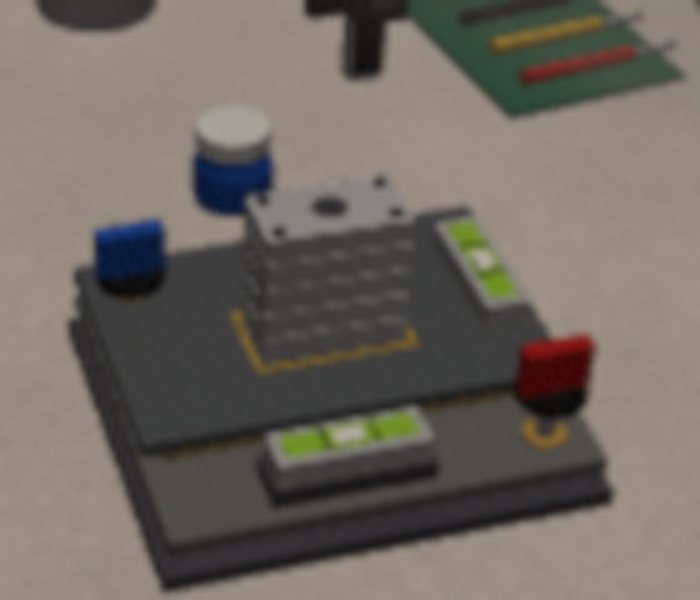

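arm_command(plan=[[[-0.46,0,5.2,3.3,-2],[-0.46,0,10.4,6.6,-4],[-0.46,0,15.6,9.9,-6],[-0.46,1,20.8,13.2,-8],[-0.46,3,26,16.5,-10],[-0.46,5,31.2,19.8,-12],[-0.46,6.5,36.4,23.1,-12.5],[-0.46,8,40.7,25.8,-12.5]]])

```text
clock: 49.35
ee_pos: [374.2, -239.3, 174.8]
tool_rot: [0.135, 0.695, 0.134, -0.694]
force: [1.5, -0.5, -0.1]
width: 62.3
```

arm_command(plan=[[[-0.46,2,0,0,0],[-0.46,2.4,0,0,0],[-0.46,2.4,0,0,0],[-0.46,2.4,0,0,0],[-0.46,2.4,0,0,0],[-0.46,2.4,0,0,0],[-0.46,2.4,0,0,0],[-0.46,2.4,0,0,0]]])

```text
clock: 50.35
ee_pos: [375.0, -237.4, 150.9]
tool_rot: [0.134, 0.694, 0.134, -0.694]
force: [-0.4, 0.3, -0.4]
width: 62.7
```

```bash
python3 - <<'E'
from h import *
s=snap('wrist','w31.png'); h,S,v=hsv(s)
m=((h>100)&(h<125)&(S>110))
for o in blobs(s,m,22,200,15): print(np.round(o['px'],1),o['n'],'c',np.round(o['c'],1),'yaw %.1f'%o['yaw'],'L',np.round(o['L'],1))
go([375.1,-237.1,150],21.9-90)
t=snap('top'); h,S,v=hsv(t)
for o in blobs(t,(h>100)&(h<125)&(S>110),22,200): print(np.round(o['px'],1),'c',np.round(o['c'],1),'yaw %.1f'%o['yaw'],'L',np.round(o['L'],1))
E
```

```text
[250.3 177.6] 2232 c [ 380.8 -234.1] yaw 22.2 L [75.1 50. ]
t 50.40 q6 0.60 toolyaw -68.1 tilt [-0.  0. -1.] | shift cm [ 0.09 -0.02 -0.02] turn 0.0 (alt -180.0) F [-0.6 -0.8  1.1] w 62.4
```

View pics/w31.png

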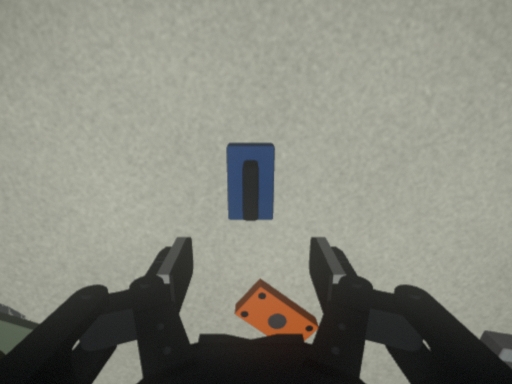

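```bash
python3 - <<'E'
from h import *
s=snap('wrist'); cv2.imwrite('pics/w32.png',cv2.resize(s['frame'][130:235,200:300],None,fx=5.5,fy=5.5,interpolation=cv2.INTER_CUBIC))
E
```

```text
(no output)
```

View pics/w32.png

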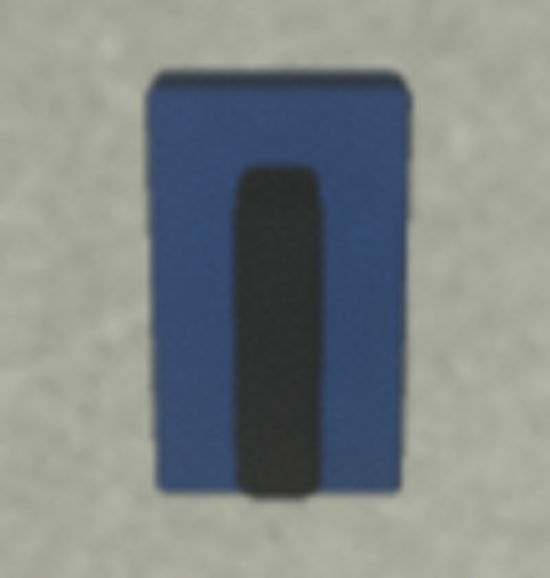

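```bash
python3 - <<'E'
from h import *
s=snap('wrist')
a=ray(s,(250.7,146),22);b=ray(s,(250.7,219.1),22); print((a+b)/2,np.linalg.norm(a-b))
a=ray(s,(250.7,165.5),56);b2=ray(s,(250.7,220),56); print((a+b2)/2,np.linalg.norm(a-b2))
c=(ray(s,(250.7,146),22)+b)/2
go([*c[:2],28.5],22.1-90)
E
```

```text
[ 375.43541287 -236.71606774   22.        ] 74.24057048652494
[ 376.44611891 -236.36128645   56.        ] 49.46311700251858
t 50.55 q6 0.60 toolyaw -68.1 tilt [ 0.  0. -1.] | shift cm [12.24 -0.05 -0.07] turn -0.2 (alt 179.8) F [-0.1  0.1 -0.2] w 62.2
```

arm_command(plan=[[[0.2,3,-0.05,-0.1,-0.2],[0.2,7,-0.05,-0.1,-0.2],[0.2,10.5,-0.05,-0.1,-0.2],[0.2,12.2,-0.05,-0.1,-0.2],[0.2,12.2,-0.05,-0.1,-0.2],[1,12.2,-0.05,-0.1,-0.2],[1,12.2,-0.05,-0.1,-0.2],[1,12.2,-0.05,-0.1,-0.2]]], grip_force=100)

```text
clock: 51.55
ee_pos: [376.3, -236.7, 29.8]
tool_rot: [0.136, 0.695, 0.135, -0.693]
force: [-0.1, 2.5, 6.1]
width: 12.2
```

```bash
python3 - <<'E'
from h import *
go([*PR,220],-80.6)
snap('wrist','w33.png')
E
```

```text
t 51.55 q6 0.60 toolyaw -67.9 tilt [ 0.002 -0.001 -1.   ] | shift cm [-19.03 -33.99 -33.97] turn 12.7 (alt -167.3) F [-0.1  2.5  6.1] w 12.2
```

View pics/w33.png

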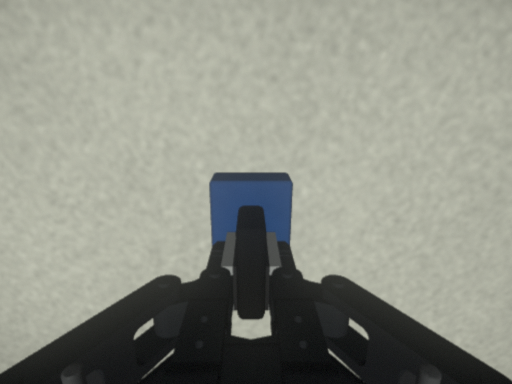

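arm_command(plan=[[[1,-2,0,0,0],[1,-6,0,0,0],[1,-11,0,0,0],[1,-16,0,0,0],[1,-19,-1.5,-1.5,2],[1,-19,-5,-5,5],[1,-19,-8.5,-8.5,8],[1,-19,-12,-12,11]]])

```text
clock: 52.6
ee_pos: [441.0, -78.8, 217.7]
tool_rot: [-0.068, -0.703, -0.068, 0.705]
force: [1.5, -0.5, -6.6]
width: 12.2
```

```bash
python3 - <<'E'
from h import *
go([*PR,222],-80.6)
snap('wrist','w34.png')
E
```

```text
t 52.60 q6 1.18 toolyaw -79.0 tilt [-0.002  0.    -1.   ] | shift cm [ -0.45 -25.65 -17.38] turn 1.6 (alt -178.4) F [ 1.5 -0.5 -6.6] w 12.2
```

View pics/w34.png

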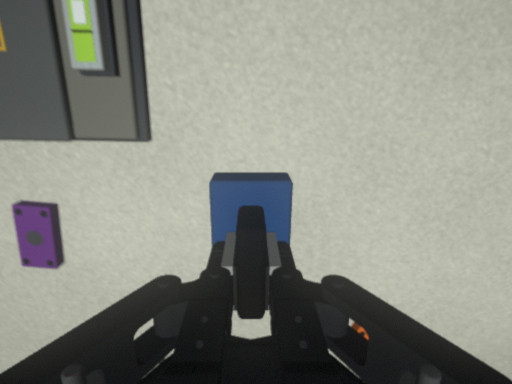

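Held well, unchanged in hand. Bring it over the pile.

arm_command(plan=[[[1,-0.4,-4.5,-3,0.5],[1,-0.4,-9,-6,1],[1,-0.4,-13.5,-9.1,1.6],[1,-0.4,-18,-12.2,1.6],[1,-0.4,-22,-15,1.6],[1,-0.4,-25,-17,1.6],[1,-0.4,-25.3,-17.2,1.6],[1,-0.4,-25.3,-17.2,1.6]]])

```text
clock: 53.65
ee_pos: [560.9, 200.5, 221.3]
tool_rot: [-0.059, -0.703, -0.058, 0.706]
force: [-0.6, -0.7, -7.6]
width: 12.2
```

arm_command(plan=[[[1,1,0,0,0],[1,1,0,0,0],[1,1,0,0,0],[1,1,0,0,0],[1,1,0,0,0],[1,1,0,0,0],[1,1,0,0,0],[1,1,0,0,0]]])

```text
clock: 54.65
ee_pos: [561.8, 201.2, 212.9]
tool_rot: [-0.059, -0.705, -0.059, 0.705]
force: [0.1, 0.9, -7.2]
width: 12.3
```

```bash
python3 - <<'E'
from h import *
go([*PR,186],-80.6)
s=snap('wrist','w35.png')
t=telemetry.sense(); print(t['ee_pos'],pf(t['ee_pos']))
E
```

```text
t 54.65 q6 1.73 toolyaw -80.5 tilt [-0.  0. -1.] | shift cm [ 2.69 -0.47 -0.18] turn 0.1 (alt -179.9) F [ 0.1  0.9 -7.2] w 12.3
[561.86422209 201.18732762 212.89918104] [-1.8 -4.7]
```

View pics/w35.png

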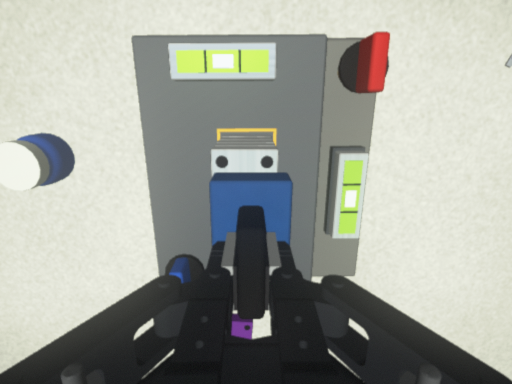

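```bash
cat >> h.py <<'E'
def heldw(s,off=29.8):
    tcp=np.array(telemetry.sense()['ee_pos']); zt=tcp[2]-off+22
    h,S,v=hsv(s); m=((h>100)&(h<125)&(S>110)&(v>75)); 
    rr=[np.nonzero(m[150:235,c])[0].min()+150 for c in (220,228,275,283)]
    c=np.nonzero(m[205,195:310])[0]+195; c0,c1=c.min()-.5,c.max()+.5; r=np.mean(rr)-.5
    L=pf(ray(s,(c0,205),zt));R=pf(ray(s,(c1,205),zt));F=pf(ray(s,((c0+c1)/2,r),zt))
    print('rows',rr,'cols',c0,c1,'tcp',pf(tcp),'L',L,'R',R,'width',L[1]-R[1],'far',F,'=> centre',F[0]-38,(L[1]+R[1])/2)
E
python3 - <<'E'
from h import *
s=snap('wrist'); heldw(s)
E
```

```text
rows [np.int64(178), np.int64(175), np.int64(176), np.int64(176)] cols 210.5 290.5 tcp [-1.8 -4.7] L [21.1 18.2] R [ 21.2 -26.2] width 44.4 far [37.9 -4. ] => centre -0.10000000000000142 -4.0
```

```bash
python3 - <<'E'
from h import *
s=snap('wrist'); print([s['frame'][r,228].tolist() for r in range(170,190,1)])
for r in (179.5,180.5,181.5):
    tcp=np.array(telemetry.sense()['ee_pos']); print(r,pf(ray(s,(250.5,r),tcp[2]-7.8)))
E
```

```text
[[223, 224, 215], [219, 220, 208], [158, 154, 143], [98, 81, 68], [88, 66, 51], [89, 67, 52], [88, 65, 49], [90, 66, 50], [90, 66, 49], [91, 65, 49], [108, 74, 52], [133, 89, 61], [145, 95, 62], [149, 95, 62], [153, 99, 64], [154, 99, 63], [154, 98, 62], [154, 99, 62], [154, 98, 61], [155, 99, 62]]
179.5 [35.8 -4. ]
180.5 [35.2 -4. ]
181.5 [34.7 -4. ]
```

arm_command(plan=[[[1,0,-0.3,-0.18,0.1],[1,0,-0.47,-0.18,0.1],[1,1,-0.47,-0.18,0.1],[1,1.8,-0.47,-0.18,0.1],[1,2.4,-0.47,-0.18,0.1],[1,2.65,-0.47,-0.18,0.1],[1,2.65,-0.47,-0.18,0.1],[1,2.65,-0.47,-0.18,0.1]]])

```text
clock: 55.8
ee_pos: [563.1, 206.2, 186.8]
tool_rot: [0.058, 0.705, 0.058, -0.704]
force: [-0.7, 0.4, -7.3]
width: 12.2
```

```bash
python3 - <<'E'
from h import *
go([*PR,184],-80.6)
s=snap('wrist','w36.png'); heldw(s)
E
```

```text
t 55.80 q6 1.74 toolyaw -80.6 tilt [ 0.001  0.    -1.   ] | shift cm [ 0.27 -0.    0.03] turn -0.0 (alt 180.0) F [-0.7  0.4 -7.3] w 12.2
rows [np.int64(174), np.int64(175), np.int64(174), np.int64(175)] cols 210.5 290.5 tcp [ 0.2 -0. ] L [23.2 22.8] R [ 23.2 -21.5] width 44.3 far [40.9  0.6] => centre 2.8999999999999986 0.6500000000000004
```

View pics/w36.png

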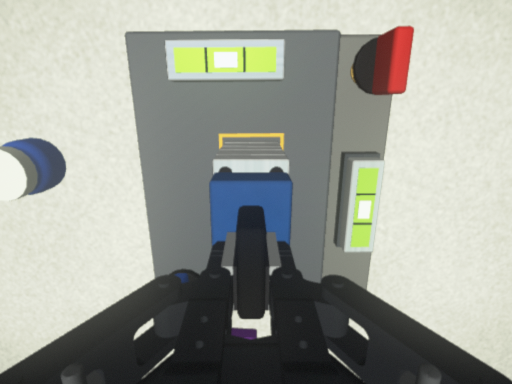

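arm_command(plan=[[[1,0.15,0,0,0],[1,0.3,0,0,0],[1,0.35,0,0,0],[1,0.35,0,0,0],[1,0.35,0,0,0],[1,0.35,0,0,0],[1,0.35,0,0,0],[1,0.35,0,0,0]]])

```text
clock: 56.85
ee_pos: [563.0, 206.2, 183.7]
tool_rot: [0.058, 0.705, 0.058, -0.704]
force: [-3.6, 0.3, 5.9]
width: 12.3
```

arm_command(plan=[[[1,-0.1,0,0,0],[1,-0.1,0,0,0],[0.2,-0.1,0,0,0],[0.2,-0.1,0,0,0],[0.2,-0.1,0,0,0],[0.2,-4,0,0,0],[0.2,-8,0,0,0],[0.2,-12,0,0,0]]])

```text
clock: 57.85
ee_pos: [562.9, 206.1, 304.2]
tool_rot: [0.058, 0.705, 0.058, -0.705]
force: [0.6, -0.8, -0.2]
width: 34.2
```

```bash
python3 - <<'E'
from h import *
s=snap('wrist','w37.png')
t=snap('side','s37.png'); cv2.imwrite('pics/s37c.png',cv2.resize(t['frame'][100:220,200:340],None,fx=5,fy=5,interpolation=cv2.INTER_CUBIC)); bubbles(t)
cv2.imwrite('pics/w37c.png',cv2.resize(s['frame'][110:260,190:320],None,fx=4,fy=4,interpolation=cv2.INTER_CUBIC))
go([400,0,300],-80.6)
E
```

```text
bubble a u mean -1.2 range (np.float64(-8.8), np.float64(6.4)) n 12 green mid -1.7 len 77.4
bubble b u mean 1.4 range (np.float64(-7.8), np.float64(8.8)) n 9 green mid 1.6 len 73.7
t 57.95 q6 1.74 toolyaw -80.6 tilt [ 0.01   0.004 -1.   ] | shift cm [ 0.59 17.71 19.66] turn 0.0 (alt -180.0) F [ 0.4 -0.7  0.7] w 34.1
```

View pics/w37c.png

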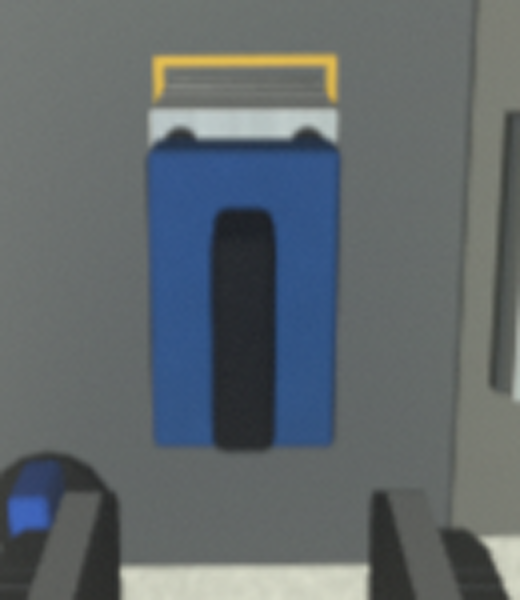

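View pics/s37c.png

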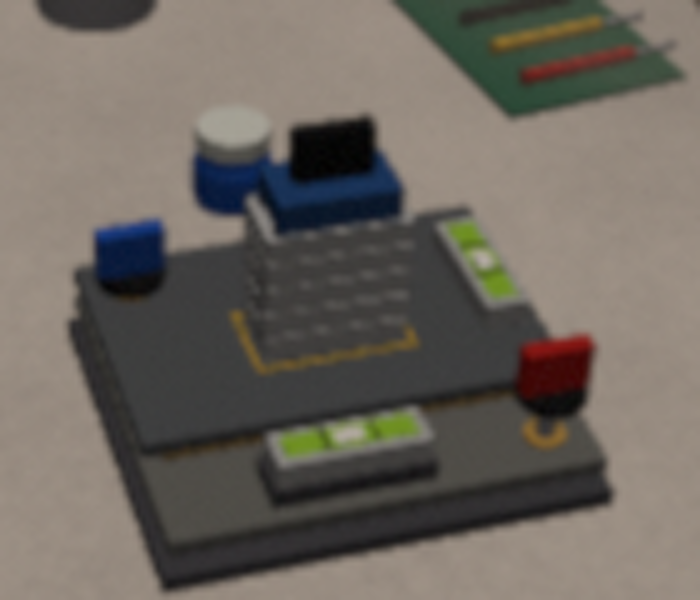

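arm_command(plan=[[[0.2,0,0,0,0],[0.2,0,0,0,0],[0.2,0,0,0,0],[0.2,0,0,0,0],[0.2,0,0,0,0],[0.2,0,0,0,0],[0.2,0,0,0,0],[0.2,0,0,0,0]]])

```text
clock: 58.95
ee_pos: [562.9, 206.1, 302.9]
tool_rot: [0.058, 0.705, 0.058, -0.705]
force: [0.8, -0.2, 0.1]
width: 34.1
```

```bash
python3 - <<'E'
from h import *
s=snap('wrist','w38.png')
cv2.imwrite('pics/w38c.png',cv2.resize(s['frame'][110:260,190:320],None,fx=4,fy=4,interpolation=cv2.INTER_CUBIC))
f=s['frame'].astype(int)
for c in (232,240): print(c,[(r,f[r,c].tolist()) for r in list(range(133,156))+list(range(214,228))])
for r in (170,200): 
    a=f[r]; d=a[:,0]-a[:,2]; x=np.nonzero(d[200:300]>40)[0]+200; print(r,x.min(),x.max(),pf(ray(s,(x.min()-.5,r),176)),pf(ray(s,(x.max()+.5,r),176)))
for r in range(144,152): print(r,pf(ray(s,(251,r),176)))
for r in range(218,226): print(r,pf(ray(s,(251,r),176)))
for r in range(134,142): print('pl',r,pf(ray(s,(251,r),154)))
E
```

```text
232 [(133, [101, 106, 103]), (134, [103, 106, 104]), (135, [103, 107, 104]), (136, [114, 118, 115]), (137, [161, 165, 159]), (138, [191, 192, 182]), (139, [195, 195, 183]), (140, [194, 194, 182]), (141, [188, 188, 177]), (142, [142, 141, 134]), (143, [89, 88, 84]), (144, [74, 63, 53]), (145, [74, 55, 42]), (146, [77, 54, 40]), (147, [103, 68, 45]), (148, [126, 81, 52]), (149, [136, 85, 54]), (150, [138, 86, 53]), (151, [139, 86, 53]), (152, [139, 87, 54]), (153, [139, 86, 54]), (154, [139, 87, 54]), (155, [139, 86, 53]), (214, [133, 86, 54]), (215, [131, 84, 51]), (216, [132, 84, 52]), (217, [132, 86, 53]), (218, [131, 84, 53]), (219, [133, 86, 54]), (220, [127, 85, 56]), (221, [109, 90, 74]), (222, [102, 99, 92]), (223, [102, 103, 98]), (224, [103, 104, 98]), (225, [102, 102, 98]), (226, [102, 101, 98]), (227, [104, 103, 98])]
240 [(133, [102, 106, 103]), (134, [102, 105, 103]), (135, [103, 106, 104]), (136, [115, 120, 117]), (137, [167, 171, 164]), (138, [197, 198, 187]), (139, [203, 203, 192]), (140, [202, 202, 190]), (141, [202, 202, 190]), (142, [201, 202, 190]), (143, [194, 194
[... 387 characters left out ...]
, [134, 85, 52]), (220, [127, 85, 55]), (221, [110, 88, 74]), (222, [101, 99, 92]), (223, [104, 104, 98]), (224, [102, 103, 98]), (225, [103, 103, 99]), (226, [103, 103, 99]), (227, [102, 102, 98])]
170 227 273 [15.1 23.8] [ 15.  -21.2]
200 228 273 [-15.3  23.6] [-15.3 -21.9]
144 [39.8  0.4]
145 [38.9  0.4]
146 [38.   0.4]
147 [37.1  0.4]
148 [36.1  0.4]
149 [35.2  0.4]
150 [34.2  0.4]
151 [33.3  0.4]
218 [-34.5   0.4]
219 [-35.6   0.4]
220 [-36.7   0.4]
221 [-37.8   0.4]
222 [-38.9   0.4]
223 [-40.    0.4]
224 [-41.1   0.4]
225 [-42.2   0.4]
pl 134 [46.7  0.4]
pl 135 [45.7  0.4]
pl 136 [44.7  0.4]
pl 137 [43.7  0.4]
pl 138 [42.7  0.4]
pl 139 [41.7  0.4]
pl 140 [40.7  0.4]
pl 141 [39.7  0.4]
```

View pics/w38c.png

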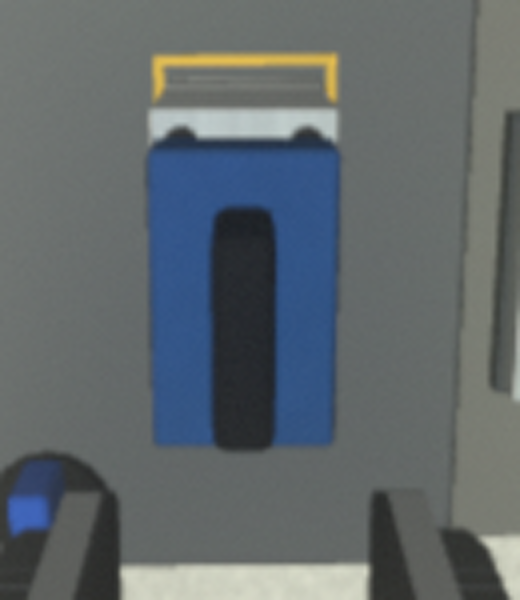

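```bash
python3 - <<'E'
from h import *
bubbles(snap('side','s39.png')); bubbles(snap('top','t39.png'))
print(order.finish_job(), telemetry.sense()['clock'])
E
```

```text
bubble a u mean -1.2 range (np.float64(-8.8), np.float64(6.4)) n 12 green mid -1.5 len 77.1
bubble b u mean 1.4 range (np.float64(-7.8), np.float64(8.8)) n 9 green mid 1.6 len 73.7
bubble a u mean -0.1 range (np.float64(-8.2), np.float64(8.0)) n 18 green mid -0.3 len 77.7
bubble b u mean nan range  n 0 green mid -27.1 len 21.4
the job is handed in; nothing more can be done
the job is handed in; nothing more can be done
```

The job is done and handed in at about 59 s of the 210 s allowed. With the stage empty I levelled it using the red and blue screws. Then I stacked all five aluminium plates in the yellow outline and set the blue press weight on top by its handle. The weight had been knocked a few centimetres aside during the run, so I measured it again before picking it up.

- **Bubbles:** both are within about 1 mm of their vial centres. The side camera read both at the end. The top camera read vial A only, because the arm hid vial B.
- **Pile:** the plates' measured centres, taken for four of the five, agree within about 0.5 mm and lie within about 1 mm of the outline's centre. I did not measure the fourth plate separately after placing it; it looks flush in the pictures.
- **Weight:** it lies flat and in line, within about 0.5 mm of the pile's centre.
- **Camera disagreement:** the top and wrist cameras differed by 2 to 4 mm in absolute position. I aligned everything relative to the wrist camera.
- **Bystanders:** the arm stayed clear of the oil bottle, screwdriver, jar and the orange and purple look-alikes. I did not measure their positions again at the end.

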